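# Load the sample heating station

## Task

Load the heating station for a run: swing the keeper bar of the V-cradle up out of the way, lay every steel sample cylinder on the bench in a V-groove of its own so that it seats on both saddles with its end caps outside them, then swing the keeper fully shut over them. Stand every sample tin that is on the bench upright between the stops of its own nest on the stage plate, at any time before the start. With all that in place press the start button fully in and let it go, leaving everything loaded and the bystanders where they are.

Things in the scene. Friction and masses are not known exactly. Their poses are not given: they have to be found in the camera images.
- cradle: fixed V-cradle: base plate 150 x 262 x 10 mm, origin under its centre. Three 90-degree V-grooves along its x, side by side along y at 80 mm pitch. Each groove is two steel saddles 18 mm long, centred 42 mm either side of the groove's middle (66 mm gap between for fingers, floor 10 mm above the bench). V apex 36 mm, lips 60 mm above the bench, mouth 48 mm wide. Hinge posts stand out at the +x corners, 97 mm high, 120 mm from the middle in x
- groove_right (a point): where the middle of a cylinder lies when seated in the right (-y) groove: midway between the saddles, 62 mm above the bench, axes as the cradle's (x along the groove)
- groove_mid (a point): where the middle of a cylinder lies when seated in the middle groove: midway between the saddles, 62 mm above the bench, axes as the cradle's (x along the groove)
- groove_left (a point): where the middle of a cylinder lies when seated in the left (+y) groove: midway between the saddles, 62 mm above the bench, axes as the cradle's (x along the groove)
- keeper (a joint): hinged steel keeper bar of the cradle: 0 = shut (crossbar level, 1 mm over the seated cylinders, across all three grooves 20 mm beyond their middle); grows to 1.75 rad as it swings up and over to the far (+x) side; the crossbar stands upright at about 1.6 and below about 1.4 gets in the way of the cylinders' ends. A stiff hinge: it stays where it is left, about 5 N at the grip moves it. Starts shut or nearly so
- keeper_grip (a point): centre of the keeper's black drum grip, 26 mm diameter, 28 mm long along the cradle's y, on a 10 mm stem that slants up from the middle of the crossbar; shut, it is 136 mm above the bench over the near half of the middle groove. It swings about keeper_axis at 169 mm radius and can be pinched from above, fingers closing on its flat ends, all the way
- keeper_axis (a point): point on the keeper's hinge axis, which runs along the cradle's y, midway between the posts, 88 mm above the bench. Seen in the cradle's x-z plane the drum grip stands (-162, +48) mm from it at joint 0 and turns from -x up through +z towards +x as the joint grows
- cylinder1_mid (a point): centre of a loose steel sample cylinder, 0.35 kg, x along its axis: tube 36 mm diameter, 128 mm long between two hexagon end caps (46 mm across flats, 15 mm thick), 158 mm overall plus a short brass stub each end. Lies on hexagon flats, centre 23 mm up. In a groove the tube bears on the saddles, one cap outside each end (13 mm play each way). May be absent
- cylinder2_mid (a point): centre of a loose steel sample cylinder, 0.35 kg, x along its axis: tube 36 mm diameter, 128 mm long between two hexagon end caps (46 mm across flats, 15 mm thick), 158 mm overall plus a short brass stub each end. Lies on hexagon flats, centre 23 mm up. In a groove the tube bears on the saddles, one cap outside each end (13 mm play each way). May be absent
- cylinder3_mid (a point): centre of a loose steel sample cylinder, 0.35 kg, x along its axis: tube 36 mm diameter, 128 mm long between two hexagon end caps (46 mm across flats, 15 mm thick), 158 mm overall plus a short brass stub each end. Lies on hexagon flats, centre 23 mm up. In a groove the tube bears on the saddles, one cap outside each end (13 mm play each way). May be absent
- stage: fixed aluminium stage plate 215 (x) x 95 (y) x 20 mm thick, origin at the centre of its underside, with two round nests 105 mm apart along its x. Each nest has four steel stop pins (8 mm diameter, 12 mm high) on the diagonals, 37 mm from its centre, leaving about 3 mm all round a tin; fingers pass between the pins along the plate's x or y
- nest_near (a point): centre of the near (-x) nest, on the plate's top face, 20 mm above the bench; a tin stands here, its foot at this height and its centre 19 mm higher
- nest_far (a point): centre of the far (+x) nest, on the plate's top face, 20 mm above the bench; a tin stands here, its foot at this height and its centre 19 mm higher
- tin1_mid (a point): centre of a loose round aluminium sample tin with a steel rim band, 60 mm diameter, 38 mm high, 0.12 kg, upright on the bench (centre 19 mm up). May be absent
- tin2_mid (a point): centre of a loose round aluminium sample tin with a steel rim band, 60 mm diameter, 38 mm high, 0.12 kg, upright on the bench (centre 19 mm up). May be absent
- start (a joint): travel of the white start button, 36 mm diameter, pressed straight down: 0 = up, 0.006 m = fully in (about 4 N); it springs back. A push of more than about 4.5 mm starts the run
- start_top (a point): centre of the start button's top face (while it is up), on a low grey housing on the bench
- amber_jar: bystander, not to be disturbed: small amber jar with a red cap, 48 mm diameter, 85 mm high; loose, origin under its centre
- vial: bystander, not to be disturbed: clear sample vial with a blue cap, 40 mm diameter, 60 mm high, stands among the cylinders and tins; loose, origin under its centre
- reagent: bystander, not to be disturbed: amber reagent bottle, 60 mm diameter, 120 mm high, stands behind the stage plate; loose, origin under its centre
Mind the look-alikes: they are no part of the job. There is more than one size of the part that bears start; the job needs the smallest.

How it is judged (in metres and radians):
On the way, in this order (a step that is already met when the one before it is completed fails the run):
1. the keeper is swung up clear of the grooves (value of joint keeper above 1.2 rad), for 0.2 s.
2. every cylinder present is seated in a groove, with the keeper still up (angle between the x axis of each of cylinder1_mid, cylinder2_mid, cylinder3_mid and the x axis of cradle, either way round below 0.06 rad and ((x of cylinder1_mid in the frame of groove_right between -0.016 and 0.016 m and y of cylinder1_mid in the frame of groove_right between -0.005 and 0.005 m and z of cylinder1_mid in the frame of groove_right between -0.004 and 0.004 m) or (x of cylinder1_mid in the frame of groove_mid between -0.016 and 0.016 m and y of cylinder1_mid in the frame of groove_mid between -0.005 and 0.005 m and z of cylinder1_mid in the frame of groove_mid between -0.004 and 0.004 m) or (x of cylinder1_mid in the frame of groove_left between -0.016 and 0.016 m and y of cylinder1_mid in the frame of groove_left between -0.005 and 0.005 m and z of cylinder1_mid in the frame of groove_left between -0.004 and 0.004 m)) and ((x of cylinder2_mid in the frame of groove_right between -0.016 and 0.016 m and y of cylinder2_mid in the frame of groove_right between -0.005 and 0.005 m and z of cylinder2_mid in the frame of groove_right between -0.004 and 0.004 m) or (x of cylinder2_mid in the frame of groove_mid between -0.016 and 0.016 m and y of cylinder2_mid in the frame of groove_mid between -0.005 and 0.005 m and z of cylinder2_mid in the frame of groove_mid between -0.004 and 0.004 m) or (x of cylinder2_mid in the frame of groove_left between -0.016 and 0.016 m and y of cylinder2_mid in the frame of groove_left between -0.005 and 0.005 m and z of cylinder2_mid in the frame of groove_left between -0.004 and 0.004 m)) and ((x of cylinder3_mid in the frame of groove_right between -0.016 and 0.016 m and y of cylinder3_mid in the frame of groove_right between -0.005 and 0.005 m and z of cylinder3_mid in the frame of groove_right between -0.004 and 0.004 m) or (x of cylinder3_mid in the frame of groove_mid between -0.016 and 0.016 m and y of cylinder3_mid in the frame of groove_mid between -0.005 and 0.005 m and z of cylinder3_mid in the frame of groove_mid between -0.004 and 0.004 m) or (x of cylinder3_mid in the frame of groove_left between -0.016 and 0.016 m and y of cylinder3_mid in the frame of groove_left between -0.005 and 0.005 m and z of cylinder3_mid in the frame of groove_left between -0.004 and 0.004 m)) and value of joint keeper above 0.6 rad), for 0.3 s.
3. the keeper is shut over the seated cylinders (angle between the x axis of each of cylinder1_mid, cylinder2_mid, cylinder3_mid and the x axis of cradle, either way round below 0.06 rad and ((x of cylinder1_mid in the frame of groove_right between -0.016 and 0.016 m and y of cylinder1_mid in the frame of groove_right between -0.005 and 0.005 m and z of cylinder1_mid in the frame of groove_right between -0.004 and 0.004 m) or (x of cylinder1_mid in the frame of groove_mid between -0.016 and 0.016 m and y of cylinder1_mid in the frame of groove_mid between -0.005 and 0.005 m and z of cylinder1_mid in the frame of groove_mid between -0.004 and 0.004 m) or (x of cylinder1_mid in the frame of groove_left between -0.016 and 0.016 m and y of cylinder1_mid in the frame of groove_left between -0.005 and 0.005 m and z of cylinder1_mid in the frame of groove_left between -0.004 and 0.004 m)) and ((x of cylinder2_mid in the frame of groove_right between -0.016 and 0.016 m and y of cylinder2_mid in the frame of groove_right between -0.005 and 0.005 m and z of cylinder2_mid in the frame of groove_right between -0.004 and 0.004 m) or (x of cylinder2_mid in the frame of groove_mid between -0.016 and 0.016 m and y of cylinder2_mid in the frame of groove_mid between -0.005 and 0.005 m and z of cylinder2_mid in the frame of groove_mid between -0.004 and 0.004 m) or (x of cylinder2_mid in the frame of groove_left between -0.016 and 0.016 m and y of cylinder2_mid in the frame of groove_left between -0.005 and 0.005 m and z of cylinder2_mid in the frame of groove_left between -0.004 and 0.004 m)) and ((x of cylinder3_mid in the frame of groove_right between -0.016 and 0.016 m and y of cylinder3_mid in the frame of groove_right between -0.005 and 0.005 m and z of cylinder3_mid in the frame of groove_right between -0.004 and 0.004 m) or (x of cylinder3_mid in the frame of groove_mid between -0.016 and 0.016 m and y of cylinder3_mid in the frame of groove_mid between -0.005 and 0.005 m and z of cylinder3_mid in the frame of groove_mid between -0.004 and 0.004 m) or (x of cylinder3_mid in the frame of groove_left between -0.016 and 0.016 m and y of cylinder3_mid in the frame of groove_left between -0.005 and 0.005 m and z of cylinder3_mid in the frame of groove_left between -0.004 and 0.004 m)) and value of joint keeper below 0.06 rad), for 0.2 s.
4. the start button is pressed in with all cylinders kept and all tins in their nests (all of step 3 and angle between each of tin1_mid, tin2_mid's own z axis and vertical below 0.08 rad and ((horizontal distance between tin1_mid and nest_near below 0.007 m and z of tin1_mid in the frame of nest_near between 0.015 and 0.023 m) or (horizontal distance between tin1_mid and nest_far below 0.007 m and z of tin1_mid in the frame of nest_far between 0.015 and 0.023 m)) and ((horizontal distance between tin2_mid and nest_near below 0.007 m and z of tin2_mid in the frame of nest_near between 0.015 and 0.023 m) or (horizontal distance between tin2_mid and nest_far below 0.007 m and z of tin2_mid in the frame of nest_far between 0.015 and 0.023 m)) and value of joint start above 0.0045 m), for 0.05 s.
At the end, for the whole second after the job is handed in: each cylinder lies in a groove (within 16 mm along it, 5 mm sideways, 4 mm in height, 0.06 rad), the keeper is shut (below 0.06 rad), each tin stands upright in a nest (within 7 mm of its centre, on the plate), the button is up again and all is at rest (all of step 3 and angle between each of tin1_mid, tin2_mid's own z axis and vertical below 0.08 rad and ((horizontal distance between tin1_mid and nest_near below 0.007 m and z of tin1_mid in the frame of nest_near between 0.015 and 0.023 m) or (horizontal distance between tin1_mid and nest_far below 0.007 m and z of tin1_mid in the frame of nest_far between 0.015 and 0.023 m)) and ((horizontal distance between tin2_mid and nest_near below 0.007 m and z of tin2_mid in the frame of nest_near between 0.015 and 0.023 m) or (horizontal distance between tin2_mid and nest_far below 0.007 m and z of tin2_mid in the frame of nest_far between 0.015 and 0.023 m)) and value of joint start below 0.002 m and linear speed of each of cylinder1, cylinder2, cylinder3, tin1, tin2 below 0.02 m/s); the robot touches nothing.
It fails at once if the amber_jar (bystander) is shifted more than 40 mm or knocked over (distance of amber_jar from where it was at the start of the episode above 0.04 m or angle between amber_jar's own z axis and vertical above 0.6 rad).
It fails at once if the vial (bystander) is shifted more than 40 mm or knocked over (distance of vial from where it was at the start of the episode above 0.04 m or angle between vial's own z axis and vertical above 0.6 rad).
It fails at once if the reagent (bystander) is shifted more than 40 mm or knocked over (distance of reagent from where it was at the start of the episode above 0.04 m or angle between reagent's own z axis and vertical above 0.6 rad).
Of cylinder1, cylinder2, cylinder3 only 2 to 3 are there at a start; the rules pass over those that are not, and their reading is None.
Of tin1, tin2 only 1 to 2 are there at a start; the rules pass over those that are not, and their reading is None.
At some moment in a run one of tin1, tin2 may be knocked a few centimetres aside while the robot is not near it.
Once in a run the grip may slacken for a moment while it holds something.
It also fails if it takes over 210 s, if anything falls off the work surface, if the arm or the gripper's body presses on something with over 40 N, if the wrist force passes 120 N, or if a joint passes its speed limit or range.

## Robot

A 7-joint arm with a two-finger parallel gripper is mounted at the origin on the work surface. World frame = base frame: x ahead of the robot, y to its left, z up, the work surface at z = 0. Lengths are in m, angles in degrees, forces in N, time in s.
With the tool pointing down it reaches from about 0.425 to 0.825 m from the base axis. Payload 3.6 kg.
Tool frame: the origin (TCP) lies at the very end of the fingers, on their centre line; the grasp point (between the pads) lies 19 mm behind it; y points along the fingers, x is the direction in which the jaws open and shut, and the axes are right-handed (so a half turn about y gives the same grasp; the last joint's range is limited). The gripper opens to 93 mm and grips with 3 to 60 N. Pads are 15 mm wide; open, the fingers measure 128 mm over their backs; the gripper's body (75 mm by 188 mm) begins 65 mm behind the grasp point.
Start: joints at [74.169, 35.231, -0.722, 81.555, 0.464, 63.22, -2.315], TCP at [0.161, -0.63, 0.219] pointing down, gripper open.
Joint ranges: [-178.69, 178.69], [-17.37, 117.87], [-77.05, 75.6], [15.02, 138.74], [-78.02, 258.01], [0.78, 113.62], [-162.83, 162.83]. Speed limits (degrees/s): [159.86, 159.86, 180, 180, 180, 180, 180].

## Interface

Orientations are given as a 3x3 rotation matrix whose columns are the frame's x, y, z axes.
In Python, from cell import arm, snapshot gives the robot as it stands. The module is installed in compiled form; this text tells all that it offers.
- The arm moves only by the tool send_rows, never from a script. Its arguments are lists of equal length, an entry for each row: "dr": the turn, a rotation vector about the tool's x, y, z in rad, a list of three; "xyz": the shift along the tool's x, y, z in mm, a list of three; "grip": the opening, from -1 (shut) to 1 (fully open). A call has 1 to 8 rows; each row shifts and turns the commanded pose from where the row before left it, along the tool's axes as they then stand; what a row does not reach is not made up. A row lasts 1/8 s, in which the tool goes at most 62.5 mm and 10.7 degrees, less where a joint would pass 70% of its speed; a pose out of reach is approached as far as the arm can. A call with a gripper value outside its range is refused whole. The fingers move at their own pace and stop on an object; "grip_force" is the grip in N (left out, the last holds). Time passes only in rows, so rows that do not move let the fingers close. It gives the time, the measured TCP pose, the force and the opening at its end, in the units of the state.
- arm.get_state(): the state, without advancing time (a new reading comes with each control period).
- snapshot(name): name is "side" or "top"; returns a dict with "color" (480x640x3 uint8, red, green, blue), "fov_y" (degrees; the focal length in pixels is half the picture's height over the tangent of half this angle, whatever the lens; pixels are square), "cx", "cy" (the principal point, pixels), "origin" and "rotation" of the camera in the world. Camera axes: x right, y down, z forward; pixel columns grow to the right and rows downward; lengths in m; the calibration is good to about 2 mm. A picture is of the moment at which its call begins. There is no depth.
- arm.hand_in(): hands the job in, once; it reports no verdict.
The state is a dict: "time_s": time; "q": joint angles; "dq": joint speeds; "joint_torque": joint torques, N m; "tcp_pos": TCP position; "orientation": TCP orientation; "contact_force": force on the tool from outside, world axes, zero at the start; "ft_torque": the same for the moment, N m; "opening": opening from 0.0 (shut) to 1.0 (fully open).
Only numpy, scipy, OpenCV 4.12 (cv2) and the standard library are available. Lean on these libraries where they do the work, as an engineer would, in place of code of your own. Each camera call takes 0.05 s, during which the arm holds its last target. There are 200 camera calls.

## Working session

There is one attempt and no reset: what is moved stays moved. The work goes in short steps, Python scripts to look and compute and a tool call to move; the robot and the scene stay as the last step left them, time stands still between calls to the robot, and variables do not carry over. Pictures are saved under pics/ and viewed, about 12 in all and at most 16, crops included, and the job is handed in when it is done.

Besides the shell and the picture viewer there is one more tool, called after "Call:" by a JSON object that holds its "name" and its "arguments". send_rows: Moves the arm, as the interface text tells. Its arguments: {"type":"object","properties":{"dr":{"type":"array","items":{"type":"array","items":{"type":"number"}}},"xyz":{"type":"array","items":{"type":"array","items":{"type":"number"}}},"grip":{"type":"array","items":{"type":"number"}},"grip_force":{"type":"number"}},"required":["dr","xyz","grip"]}

```bash
mkdir -p pics
python3 - <<'E'
from cell import arm, snapshot
import cv2,json
s=arm.get_state(); print(s)
for n in("side","top"):
    d=snapshot(n); cv2.imwrite(f"pics/{n}0.png",cv2.cvtColor(d["color"],cv2.COLOR_RGB2BGR))
    print(n,{k:v for k,v in d.items() if k!="color"})
E
```

```text
{'time_s': 0.0, 'q': array([74.16740276, 35.28825891, -0.72089153, 81.63885587,  0.46541428,
       63.22047549, -2.31579361]), 'dq': array([-0.00826716, -0.04984892, -0.05418357,  0.0967398 ,  0.00805739,
       -0.00650358, -0.05556586]), 'joint_torque': array([ 5.62451828e-05, -4.58939624e+01,  2.08983393e-01, -1.65747124e+01,
       -6.11252943e-02,  2.04813568e-02,  2.22191361e-04]), 'tcp_pos': array([ 0.16049701, -0.62906697,  0.21750678]), 'orientation': array([[ 2.47268664e-01, -6.98020701e-04,  9.68946707e-01],
       [-9.68943670e-01,  2.42694034e-03,  2.47269637e-01],
       [-2.52417518e-03, -9.99996811e-01, -7.62364456e-05]]), 'contact_force': array([-0.55703258,  0.87266407, -0.05737661]), 'ft_torque': array([ 0.05305339,  0.02422638, -0.00451293]), 'opening': 1.0026768070430474}
side {'fov_y': 46.13544045255605, 'cx': 326.1406753388026, 'cy': 238.0489867115231, 'origin': array([ 0.47317421, -1.00406905,  1.24919617]), 'rotation': array([[ 0.99956284, -0.00674413,  0.02878628],
       [-0.02424318, -0.74426802,  0.66744092],
       [ 0.0169234 , -0.66784701, -0.74410616]])}
top {'fov_y': 44.09299042362019, 'cx': 326.9234350203775, 'cy': 237.19925407125325, 'origin': array([0.28116529, 0.01974139, 1.45643599]), 'rotation': array([[-0.01858515, -0.98545012,  0.16894574],
       [-0.99968456,  0.02117027,  0.013513  ],
       [-0.01689301, -0.1686413 , -0.98553272]])}
```

View pics/side0.png

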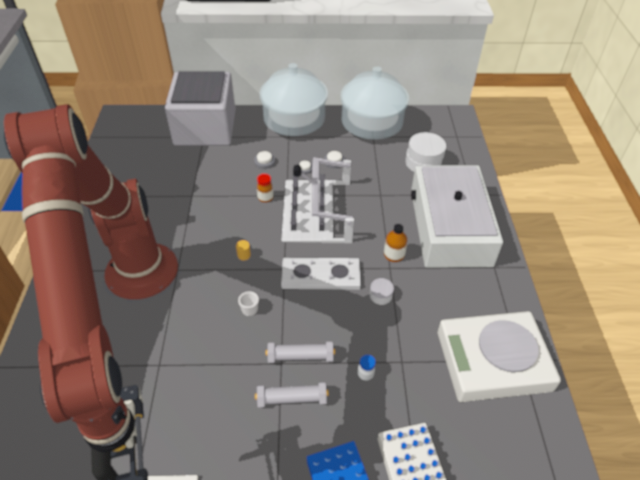

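View pics/top0.png

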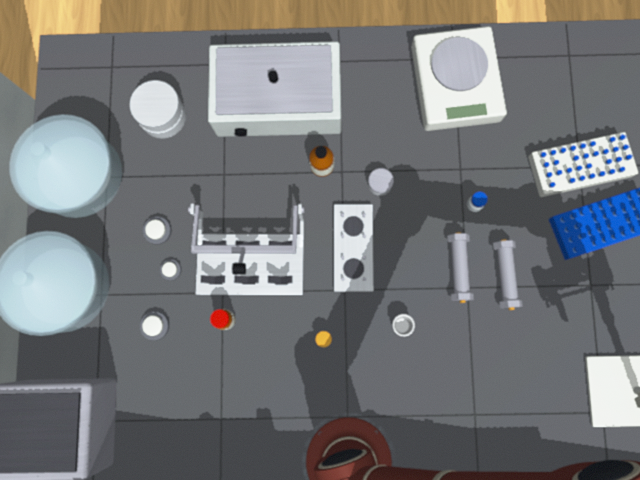

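Top view: the keeper and cradle are near (248,245), with the drum at (239,268). The stage is at (353,248), the cylinders at (460,268) and (508,274), and the one tin at (380,180). The vial is at (479,201), the jar at (221,320) and the reagent at (321,160).

Look-alikes:
- Round white buttons at (155,230), (170,268) and (152,325). The smallest is (170,268).
- The cup at (403,325) and the yellow item at (323,339), neither of which is a tin.

I'll check these in close crops.

```bash
cat > h.py <<'E'
from cell import arm, snapshot
import cv2,numpy as np
np.set_printoptions(precision=4,suppress=True)
def cam(n):
    d=snapshot(n); d["f"]=240/np.tan(np.radians(d["fov_y"]/2)); return d
def px2w(d,u,v,z):
    r=d["rotation"]@np.array([(u-d["cx"])/d["f"],(v-d["cy"])/d["f"],1]); o=d["origin"]
    return o+r*(z-o[2])/r[2]
def w2px(d,p):
    c=d["rotation"].T@(np.asarray(p)-d["origin"]); return d["f"]*c[:2]/c[2]+[d["cx"],d["cy"]]
def crop(d,x0,y0,w,h,k,name):
    im=cv2.cvtColor(d["color"],cv2.COLOR_RGB2BGR)[y0:y0+h,x0:x0+w]
    cv2.imwrite("pics/"+name,cv2.resize(im,None,fx=k,fy=k,interpolation=cv2.INTER_CUBIC))
E
python3 - <<'E'
from h import *
t=cam("top");crop(t,135,180,185,145,4.3,"t1.png");crop(t,325,160,205,155,3.9,"t2.png")
s=cam("side");crop(s,230,140,200,150,4,"s1.png")
E
```

```text
(no output)
```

View pics/t1.png

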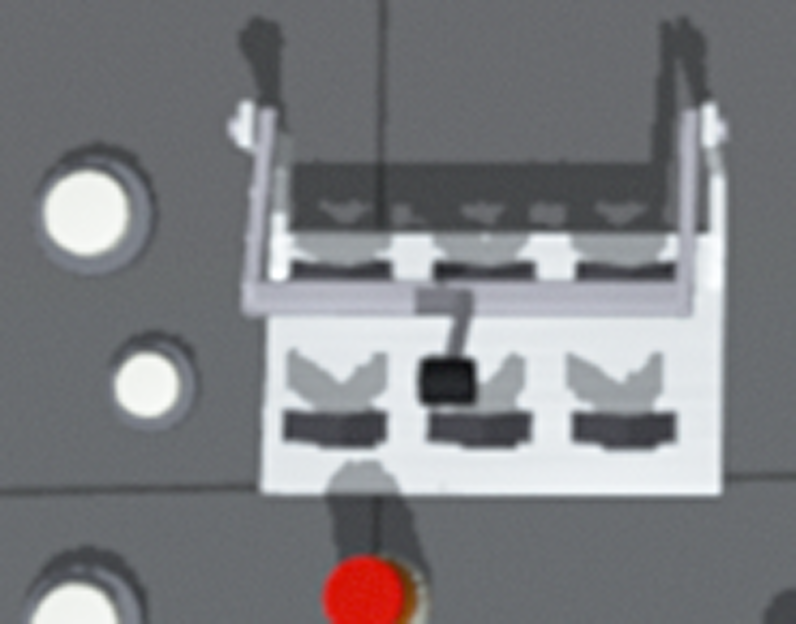

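View pics/t2.png

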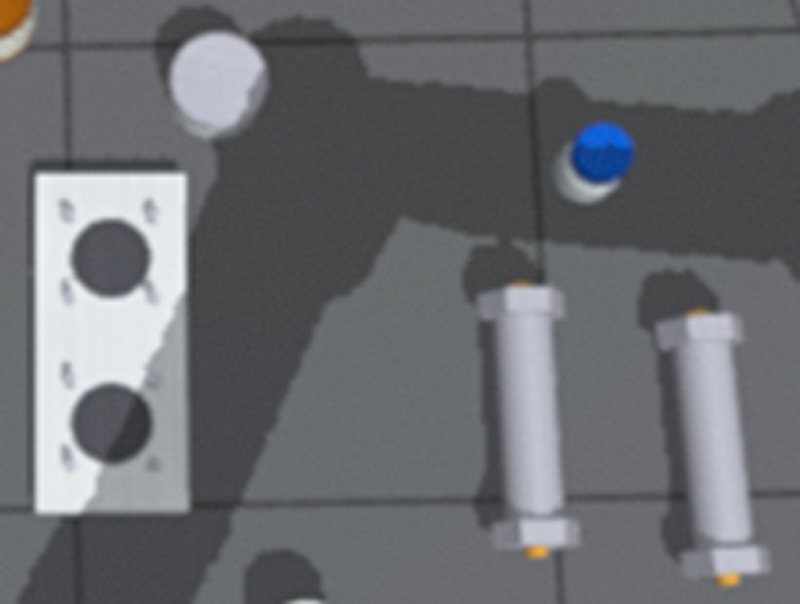

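View pics/s1.png

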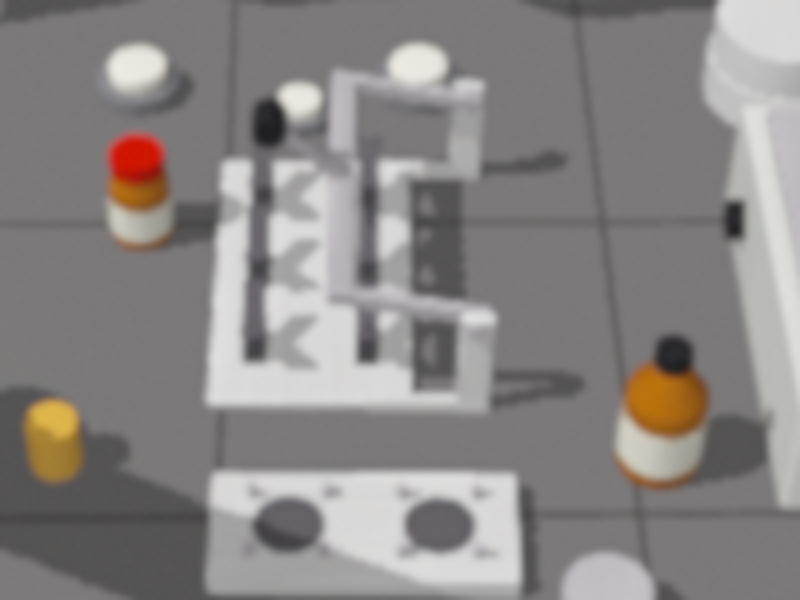

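```bash
cat >> h.py <<'E'
def un(x0,y0,k,X,Y): return x0+(X+.5)/k-.5, y0+(Y+.5)/k-.5
def tri(a,pa,b,pb):
    A=[];B=[]
    for d,p in((a,pa),(b,pb)):
        r=d["rotation"]@np.array([(p[0]-d["cx"])/d["f"],(p[1]-d["cy"])/d["f"],1]); r/=np.linalg.norm(r)
        P=np.eye(3)-np.outer(r,r);A.append(P);B.append(P@d["origin"])
    A=np.vstack(A);B=np.hstack(B);x=np.linalg.lstsq(A,B,rcond=None)[0];return x,np.linalg.norm(A@x-B)
E
python3 - <<'E'
from h import *
t=cam("top");s=cam("side")
T1=lambda X,Y:un(135,180,4.3,X,Y); T2=lambda X,Y:un(325,160,3.9,X,Y); S1=lambda X,Y:un(230,140,4,X,Y)
for n,p,z in [("plate -x+y",T1(262,493),.01),("plate -x-y",T1(722,493),.01),("drum",T1(447,381),.136),("holeFar",T2(112,257),.02),("holeNear",T2(112,424),.02),
 ("st c",T2(35,173),.02),("st c",T2(187,173),.02),("st c",T2(189,514),.02),("st c",T2(35,514),.02),
 ("A far",T2(520,302),.025),("A near",T2(536,533),.025),("B far",T2(699,330),.025),("B near",T2(726,561),.025),("tin",T2(217,80),.038),("vialtop",T2(603,152),.06),("jar",T1(364,597),.085),("btn",T1(148,385),.03)]:
    print(n,px2w(t,*p,z))
print('side')
for n,p,z in [("plate -x+y",S1(222,160),.01),("plate -x-y",S1(207,403),.01),("drum",S1(268,122),.136),("holeNear",S1(288,524),.02),("holeFar",S1(440,525),.02),("A near",(270.5,353),.025),("A far",(330,352),.025),("B near",(261,396),.025),("B far",(323,393),.025),("tin",(381,286),.038),("reag",S1(674,354),.12)]:
    print(n,px2w(s,*p,z))
print("drum",tri(t,T1(447,381),s,S1(268,122)));print("btn",tri(t,T1(148,385),s,S1(299,100)))
E
```

```text
plate -x+y [0.3945 0.3635 0.01  ]
plate -x-y [0.3893 0.1017 0.01  ]
drum [0.4411 0.2376 0.136 ]
holeFar [ 0.5552 -0.0263  0.02  ]
holeNear [ 0.4491 -0.0235  0.02  ]
st c [0.6107 0.0213 0.02  ]
st c [ 0.6085 -0.0753  0.02  ]
st c [ 0.392  -0.0697  0.02  ]
st c [0.3939 0.0257 0.02  ]
A far [ 0.52   -0.2806  0.025 ]
A near [ 0.3757 -0.2823  0.025 ]
B far [ 0.4999 -0.3908  0.025 ]
B near [ 0.3563 -0.3975  0.025 ]
tin [ 0.6642 -0.095   0.038 ]
vialtop [ 0.6069 -0.3295  0.06  ]
jar [0.3319 0.2898 0.085 ]
btn [0.4551 0.4246 0.03  ]
side
plate -x+y [0.3939 0.3639 0.01  ]
plate -x-y [0.3893 0.0995 0.01  ]
drum [0.4351 0.2665 0.136 ]
holeNear [ 0.4495 -0.0227  0.02  ]
holeFar [ 0.5553 -0.0248  0.02  ]
A near [ 0.3742 -0.2851  0.025 ]
A far [ 0.5209 -0.2844  0.025 ]
B near [ 0.3569 -0.3985  0.025 ]
B far [ 0.5014 -0.3933  0.025 ]
tin [ 0.6634 -0.0922  0.038 ]
reag [0.7153 0.0436 0.12  ]
drum (array([0.4368, 0.2326, 0.1659]), np.float64(0.0010019578179474267))
btn (array([0.4565, 0.4278, 0.0187]), np.float64(5.846137646821437e-05))
```

Two cylinders and one tin are present, both cameras agree to about 3 mm, and the keeper is about 0.19 rad open. The smallest button is at (0.456, 0.428, 0.019). I'll do the tin first, as it lies on the way.

```bash
cat > p.py <<'E'
import sys,json
from h import *
# p.py x y z phi n g [n2 waypoints...] : rows from measured pose to TCP target (mm, deg), phi = heading of tool x
def main():
    x,y,z,phi,n,g=map(float,sys.argv[1:7]);n=int(n)
    st=arm.get_state();R=st["orientation"];p=st["tcp_pos"]*1000
    R=np.array(R);q=np.radians(phi)
    T=np.array([[np.cos(q),0,-np.sin(q)],[np.sin(q),0,np.cos(q)],[0,-1,0]])
    from scipy.spatial.transform import Rotation as Ro
    rv=Ro.from_matrix(R.T@T).as_rotvec(); st1=rv/n; d=(np.array([x,y,z])-p)/n
    dr=[];xyz=[];C=R.copy()
    for i in range(n):
        xyz.append([round(float(v),1) for v in C.T@d]); dr.append([round(float(v),4) for v in st1]); C=C@Ro.from_rotvec(st1).as_matrix()
    print("t",round(st["time_s"],2),"p",p.round(1),"phi",np.degrees(np.arctan2(R[1,0],R[0,0])).round(2),"F",st["contact_force"],"op",round(st["opening"],3),"step",round(np.linalg.norm(d),1),np.degrees(np.linalg.norm(st1)).round(1))
    print(json.dumps(dict(dr=dr,xyz=xyz,grip=[g]*n)))
main()
E
python3 p.py 664 -94 150 -1.3 16 1
```

```text
t 0.3 p [ 160.6 -629.6  218.3] phi -75.68 F [0.0426 0.3601 0.7488] op 1.0 step 46.1 4.6
{"dr": [[-0.0, -0.0811, -0.0], [-0.0, -0.0811, -0.0], [-0.0, -0.0811, -0.0], [-0.0, -0.0811, -0.0], [-0.0, -0.0811, -0.0], [-0.0, -0.0811, -0.0], [-0.0, -0.0811, -0.0], [-0.0, -0.0811, -0.0], [-0.0, -0.0811, -0.0], [-0.0, -0.0811, -0.0], [-0.0, -0.0811, -0.0], [-0.0, -0.0811, -0.0], [-0.0, -0.0811, -0.0], [-0.0, -0.0811, -0.0], [-0.0, -0.0811, -0.0], [-0.0, -0.0811, -0.0]], "xyz": [[-24.7, 4.3, 38.8], [-21.4, 4.3, 40.6], [-18.1, 4.3, 42.2], [-14.6, 4.3, 43.6], [-11.0, 4.3, 44.6], [-7.4, 4.3, 45.3], [-3.7, 4.3, 45.8], [0.1, 4.3, 45.9], [3.8, 4.3, 45.8], [7.5, 4.3, 45.3], [11.1, 4.3, 44.6], [14.7, 4.3, 43.5], [18.2, 4.3, 42.2], [21.6, 4.3, 40.6], [24.8, 4.3, 38.7], [27.8, 4.3, 36.6]], "grip": [1.0, 1.0, 1.0, 1.0, 1.0, 1.0, 1.0, 1.0, 1.0, 1.0, 1.0, 1.0, 1.0, 1.0, 1.0, 1.0]}
```

Call:
{"name": "send_rows", "arguments": {"dr": [[0,-0.081,0],[0,-0.081,0],[0,-0.081,0],[0,-0.081,0],[0,-0.081,0],[0,-0.081,0],[0,-0.081,0],[0,-0.081,0]], "xyz": [[-24.7,4,38.8],[-21.4,4,40.6],[-18.1,4,42.2],[-14.6,4,43.6],[-11,4,44.6],[-7.4,4,45.3],[-3.7,4,45.8],[0,4,46]], "grip": [1,1,1,1,1,1,1,1], "grip_force": 25}}

```text
time_s: 1.3
tcp_pos: [0.4134, -0.3609, 0.1867]
orientation: [[0.783, 0.0, 0.621], [-0.621, -0.0, 0.783], [0.001, -1.0, -0.0]]
contact_force: [0.7, -0.0, 0.0]
opening: 0.999
```

Call:
{"name": "send_rows", "arguments": {"dr": [[0,-0.081,0],[0,-0.081,0],[0,-0.081,0],[0,-0.081,0],[0,-0.081,0],[0,-0.081,0],[0,-0.081,0],[0,-0.081,0]], "xyz": [[4,4,45.8],[7.5,4,45.3],[11,4,44.6],[14.7,4,43.5],[18,4,42],[21.6,4,40.6],[24.8,4,38.7],[27.8,4,36.6]], "grip": [1,1,1,1,1,1,1,1]}}

```text
time_s: 2.3
tcp_pos: [0.6654, -0.0939, 0.1545]
orientation: [[1.0, 0.0, 0.023], [-0.023, -0.0, 1.0], [0.0, -1.0, -0.0]]
contact_force: [0.1, -1.4, -0.6]
opening: 1.0
```

```bash
python3 p.py 664 -94 60 -1.3 5 1
python3 - <<'E'
from h import *
t=cam("top");s=cam("side")
crop(t,270,110,200,150,2,"t3.png");crop(s,310,220,200,150,2,"s3.png")
a=cv2.imread("pics/t3.png");b=cv2.imread("pics/s3.png");cv2.imwrite("pics/c3.png",np.hstack([a,b]))
E
```

```text
t 2.3 p [665.4 -93.9 154.5] phi -1.3 F [ 0.0833 -1.389  -0.644 ] op 1.0 step 18.9 0.0
{"dr": [[0.0001, -0.0, 0.0], [0.0001, -0.0, 0.0], [0.0001, -0.0, 0.0], [0.0001, -0.0, 0.0], [0.0001, -0.0, 0.0]], "xyz": [[-0.3, 18.9, -0.0], [-0.3, 18.9, -0.0], [-0.3, 18.9, -0.0], [-0.3, 18.9, -0.0], [-0.3, 18.9, -0.0]], "grip": [1.0, 1.0, 1.0, 1.0, 1.0]}
```

View pics/c3.png

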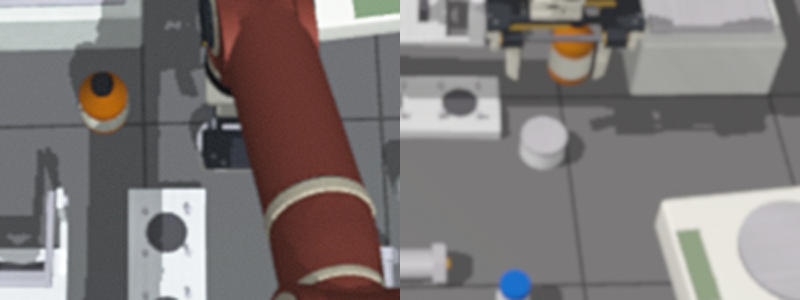

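Accurate motion. The tin is unmoved at side px (382,285). Going down to grip it.

Call:
{"name": "send_rows", "arguments": {"dr": [[0,0,0],[0,0,0],[0,0,0],[0,0,0],[0,0,0],[0,0,0],[0,0,0],[0,0,0]], "xyz": [[-1.4,35,0],[0,35,0],[0,30,0],[0,25,0],[0,15,0],[0,6.5,0],[0,0,0],[0,0,0]], "grip": [1,1,1,1,1,1,1,-1], "grip_force": 20}}

```text
time_s: 3.4
tcp_pos: [0.6639, -0.0947, 0.0093]
orientation: [[1.0, 0.002, 0.025], [-0.025, -0.0, 1.0], [0.002, -1.0, -0.0]]
contact_force: [0.3, 0.4, 0.4]
opening: 0.935
```

Call:
{"name": "send_rows", "arguments": {"dr": [[0,0,0],[0,0,0],[0,0,0],[0,0,0]], "xyz": [[0,0,0],[0,0,0],[0,0,0],[0,0,0]], "grip": [-1,-1,-1,-1]}}

```text
time_s: 3.9
tcp_pos: [0.6636, -0.0947, 0.0086]
orientation: [[1.0, 0.001, 0.025], [-0.025, -0.0, 1.0], [0.001, -1.0, 0.0]]
contact_force: [0.6, -0.4, 1.8]
opening: 0.637
```

Call:
{"name": "send_rows", "arguments": {"dr": [[0,0,0],[0,0,0],[0,0,0],[0,0,0],[0,0,0],[0,0,0],[0,0,0],[0,0,0]], "xyz": [[0,-30,0],[0,-30,0],[-25,0,15],[-25,0,15],[-25,0,15],[-20,0,12],[-15,0,8.4],[0,0,0]], "grip": [-1,-1,-1,-1,-1,-1,-1,-1]}}

```text
time_s: 4.9
tcp_pos: [0.5533, -0.0257, 0.068]
orientation: [[1.0, -0.002, 0.023], [-0.023, 0.0, 1.0], [-0.002, -1.0, 0.0]]
contact_force: [-0.7, -0.6, -0.5]
opening: 0.637
```

```bash
python3 p.py 555.3 -26.6 29.5 -1.3 3 -1
python3 - <<'E'
from h import *
s=cam("side");crop(s,270,200,120,110,5,"s4.png")
E
```

```text
t 4.9 p [553.3 -25.7  68. ] phi -1.32 F [-0.7473 -0.5692 -0.4574] op 0.637 step 12.9 0.0
{"dr": [[-0.0001, -0.0001, -0.0007], [-0.0001, -0.0001, -0.0007], [-0.0001, -0.0001, -0.0007]], "xyz": [[0.7, 12.8, -0.3], [0.7, 12.8, -0.3], [0.7, 12.8, -0.3]], "grip": [-1.0, -1.0, -1.0]}
```

View pics/s4.png

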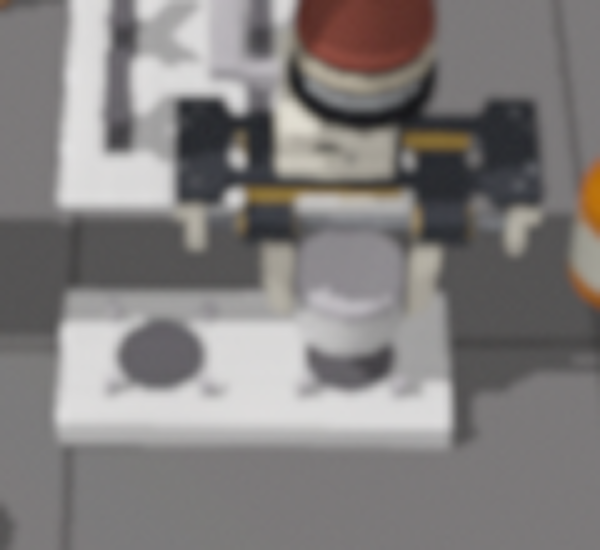

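The tin is held over the far nest hole at side crop (350,350). Lowering and releasing.

Call:
{"name": "send_rows", "arguments": {"dr": [[0,0,0],[0,0,0],[0,0,0],[0,0,0],[0,0,0],[0,0,0],[0,0,0],[0,0,0]], "xyz": [[1,15,-0.5],[0.5,12,-0.5],[0,8,0],[0,3,0],[0,0,0],[0,0,0],[0,0,0],[0,0,0]], "grip": [-1,-1,-1,-1,-1,0.8,0.8,0.8]}}

```text
time_s: 5.95
tcp_pos: [0.5565, -0.0275, 0.0306]
orientation: [[1.0, 0.001, 0.025], [-0.025, 0.0, 1.0], [0.001, -1.0, 0.0]]
contact_force: [-0.6, -0.7, -0.6]
opening: 0.888
```

Call:
{"name": "send_rows", "arguments": {"dr": [[0,0,0],[0,0,0],[0,0,0],[0,0,0],[0,0,0],[0,0,0]], "xyz": [[0,-5,0],[0,-15,0],[0,-35,0],[0,-45,0],[0,-50,0],[0,-50,0]], "grip": [0.8,0.8,0.8,0,0,0]}}

```text
time_s: 6.7
tcp_pos: [0.5559, -0.0274, 0.233]
orientation: [[1.0, 0.001, 0.025], [-0.025, 0.0, 1.0], [0.001, -1.0, 0.0]]
contact_force: [0.7, -0.3, -0.4]
opening: 0.626
```

```bash
python3 p.py 437 233 220 -91.1 12 0; python3 p.py 437 233 220 88.9 12 0 |tail -1|cut -c1-60
python3 - <<'E'
from h import *
print(arm.get_state()["q"])
s=cam("side");crop(s,270,200,120,110,3,"s5.png")
t=cam("top");crop(t,320,180,110,110,3,"t5.png")
a=cv2.imread("pics/s5.png");b=cv2.imread("pics/t5.png");cv2.imwrite("pics/c5.png",np.hstack([a,b]))
E
```

```text
t 6.7 p [555.9 -27.4 233. ] phi -1.42 F [ 0.6834 -0.316  -0.4047] op 0.626 step 23.9 7.5
{"dr": [[-0.0001, 0.1304, 0.0001], [-0.0001, 0.1304, 0.0001], [-0.0001, 0.1304, 0.0001], [-0.0001, 0.1304, 0.0001], [-0.0001, 0.1304, 0.0001], [-0.0001, 0.1304, 0.0001], [-0.0001, 0.1304, 0.0001], [-0.0001, 0.1304, 0.0001], [-0.0001, 0.1304, 0.0001], [-0.0001, 0.1304, 0.0001], [-0.0001, 0.1304, 0.0001], [-0.0001, 0.1304, 0.0001]], "xyz": [[-10.4, 1.1, 21.5], [-13.1, 1.1, 19.9], [-15.6, 1.1, 18.0], [-17.8, 1.1, 15.8], [-19.7, 1.1, 13.4], [-21.3, 1.1, 10.7], [-22.5, 1.1, 7.8], [-23.4, 1.1, 4.8], [-23.8, 1.1, 1.8], [-23.8, 1.1, -1.3], [-23.4, 1.1, -4.4], [-22.7, 1.1, -7.4]], "grip": [0.0, 0.0, 0.0, 0.0, 0.0, 0.0, 0.0, 0.0, 0.0, 0.0, 0.0, 0.0]}
{"dr": [[0.0001, -0.1314, 0.0001], [0.0001, -0.1314, 0.0001]
[ 15.9619  27.5207 -23.4517  95.7781  12.3622  59.1948 -12.8887]
```

View pics/c5.png

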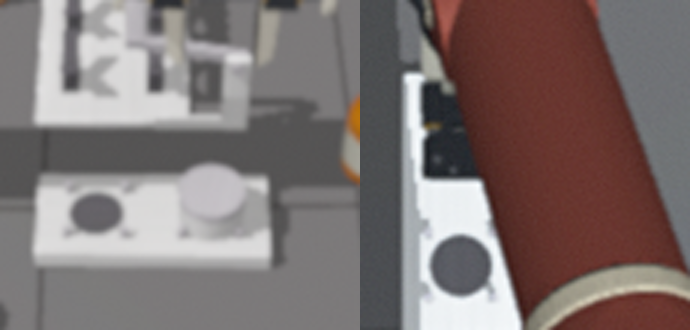

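The tin is in the far nest. Next, the keeper drum.

Call:
{"name": "send_rows", "arguments": {"dr": [[0,0.1304,0],[0,0.1304,0],[0,0.1304,0],[0,0.1304,0],[0,0.1304,0],[0,0.1304,0],[0,0.1304,0],[0,0.1304,0]], "xyz": [[-10.4,1,21.5],[-13.1,1,20],[-15.6,1,18],[-17.8,1,15.8],[-19.7,1,13.4],[-21.3,1,10.7],[-22.5,1,7.8],[-23.4,1,4.8]], "grip": [0.3,0.3,0.3,0.3,0.3,0.3,0.3,0.3]}}

```text
time_s: 7.8
tcp_pos: [0.4761, 0.1467, 0.2223]
orientation: [[0.478, -0.0, 0.878], [-0.878, 0.0, 0.478], [-0.0, -1.0, -0.0]]
contact_force: [-0.1, -0.2, 0.2]
opening: 0.652
```

Call:
{"name": "send_rows", "arguments": {"dr": [[0,0.1304,0],[0,0.1304,0],[0,0.1304,0],[0,0.1304,0],[0,0,0]], "xyz": [[-23.8,1,1.8],[-23.8,1,-1.3],[-23.4,1,-4.4],[-22.7,1,-7.4],[0,0,0]], "grip": [0.3,0.3,0.3,0.3,0.3]}}

```text
time_s: 8.43
tcp_pos: [0.4361, 0.2346, 0.2183]
orientation: [[-0.013, -0.001, 1.0], [-1.0, 0.001, -0.013], [-0.001, -1.0, -0.001]]
contact_force: [-0.4, 0.7, 0.8]
opening: 0.65
```

```bash
python3 p.py 437 232 147 -91.1 4 0.3;  python3 - <<'E'
from h import *
print(arm.get_state()["q"])
s=cam("side");crop(s,255,120,130,130,4,"s6.png");print(w2px(s,[.5553,-.0256,.058]))
E
```

```text
t 8.43 p [436.1 234.6 218.3] phi -90.73 F [-0.4429  0.7231  0.777 ] op 0.65 step 17.8 0.1
{"dr": [[0.0002, 0.0016, -0.0002], [0.0002, 0.0016, -0.0002], [0.0002, 0.0016, -0.0002], [0.0002, 0.0016, -0.0002]], "xyz": [[0.7, 17.8, 0.2], [0.7, 17.8, 0.2], [0.7, 17.8, 0.2], [0.6, 17.8, 0.2]], "grip": [0.3, 0.3, 0.3, 0.3]}
[ -27.7727   21.652    -4.1624  106.5553    1.8827   51.877  -123.5354]
[340.1068 262.4432]
```

View pics/s6.png

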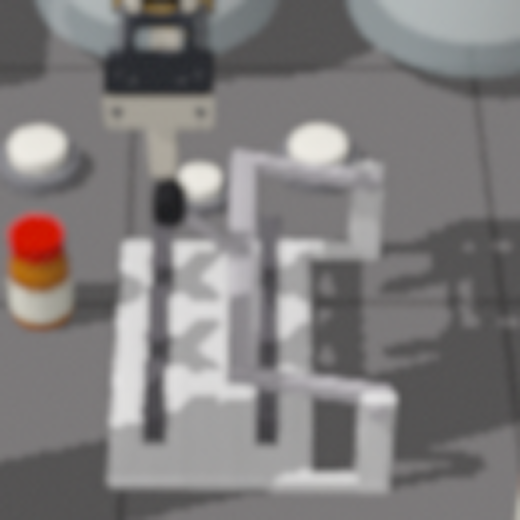

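Call:
{"name": "send_rows", "arguments": {"dr": [[0,0,0],[0,0,0],[0,0,0],[0,0,0],[0,0,0],[0,0,0],[0,0,0],[0,0,0]], "xyz": [[2,20,2],[0.6,20,0],[0,18,0],[0,10,0],[0,3,0],[0,0,0],[0,0,0],[0,0,0]], "grip": [0.3,0.3,0.3,0.3,0.3,-1,-1,-1], "grip_force": 25}}

```text
time_s: 9.48
tcp_pos: [0.4397, 0.2304, 0.1477]
orientation: [[-0.019, 0.001, 1.0], [-1.0, 0.001, -0.019], [-0.001, -1.0, 0.001]]
contact_force: [-0.2, 0.2, 0.6]
opening: 0.378
```

Call:
{"name": "send_rows", "arguments": {"dr": [[0,0,0],[0,0,0],[0,0,0]], "xyz": [[0,0,0],[0,0,0],[0,0,0]], "grip": [-1,-1,-1]}}

```text
time_s: 9.85
tcp_pos: [0.4398, 0.2329, 0.1476]
orientation: [[-0.018, 0.002, 1.0], [-1.0, 0.004, -0.018], [-0.004, -1.0, 0.002]]
contact_force: [1.0, 4.6, -1.7]
opening: 0.299
```

```bash
cat > arc.py <<'E'
import sys,json
from h import *
# arc: rows from joint a to joint b in n rows (ease optional)
a,b,n=float(sys.argv[1]),float(sys.argv[2]),int(sys.argv[3])
st=arm.get_state();R=st["orientation"]; h=np.radians(-1.07)
th=np.linspace(a,b,n+1)+.288
P=np.array([[-169*np.cos(t)*np.cos(h),-169*np.cos(t)*np.sin(h),169*np.sin(t)] for t in th])
print(st["tcp_pos"],st["opening"],"F",st["contact_force"], "expected TCP", np.array([586.7,228.6,88-19])+P[0],P[-1]+[586.7,228.6,69])
print(json.dumps((np.diff(P,axis=0)@R).round(1).tolist()))
E
python3 arc.py 0.19 1.7 22
```

```text
[0.4398 0.2329 0.1476] 0.29886386298584405 F [ 0.9773  4.5523 -1.6912] expected TCP [436.6682 231.4022 146.7407] [655.1678 227.3212 223.5041]
[[-0.0, -10.1, 5.7], [-0.0, -9.7, 6.4], [-0.0, -9.2, 7.0], [-0.0, -8.7, 7.6], [-0.0, -8.2, 8.2], [-0.0, -7.6, 8.8], [-0.0, -7.0, 9.3], [-0.0, -6.3, 9.7], [-0.0, -5.6, 10.1], [-0.0, -4.9, 10.5], [-0.0, -4.2, 10.8], [-0.0, -3.4, 11.1], [-0.0, -2.7, 11.3], [0.0, -1.9, 11.4], [0.0, -1.1, 11.5], [0.0, -0.3, 11.6], [0.0, 0.5, 11.6], [0.0, 1.3, 11.5], [0.0, 2.1, 11.4], [0.0, 2.8, 11.2], [0.0, 3.6, 11.0], [0.0, 4.3, 10.8]]
```

Gripped at 28 mm. Swinging the keeper up along the arc.

Call:
{"name": "send_rows", "arguments": {"dr": [[0,0,0],[0,0,0],[0,0,0],[0,0,0],[0,0,0],[0,0,0],[0,0,0],[0,0,0]], "xyz": [[-1.5,-10.1,5.7],[0,-9.7,6.4],[0,-9.2,7.0],[0,-8.7,7.6],[0,-8.2,8.2],[0,-7.6,8.8],[0,-7,9.3],[0,-6.3,9.7]], "grip": [-1,-1,-1,-1,-1,-1,-1,-1]}}

```text
time_s: 10.85
tcp_pos: [0.4979, 0.2315, 0.2143]
orientation: [[-0.017, -0.01, 1.0], [-1.0, -0.0, -0.017], [0.0, -1.0, -0.01]]
contact_force: [-7.3, 4.6, 1.6]
opening: 0.291
```

Call:
{"name": "send_rows", "arguments": {"dr": [[0,0,0],[0,0,0],[0,0,0],[0,0,0],[0,0,0],[0,0,0],[0,0,0],[0,0,0]], "xyz": [[0,-5.6,10.1],[0,-4.9,10.5],[0,-4.2,10.8],[0,-3.4,11.1],[0,-2.7,11.3],[0,-1.9,11.4],[0,-1.1,11.5],[0,-0.3,11.6]], "grip": [-1,-1,-1,-1,-1,-1,-1,-1]}}

```text
time_s: 11.85
tcp_pos: [0.5911, 0.2293, 0.2436]
orientation: [[-0.019, 0.004, 1.0], [-1.0, 0.002, -0.019], [-0.002, -1.0, 0.003]]
contact_force: [-5.0, 0.7, 13.5]
opening: 0.239
```

Call:
{"name": "send_rows", "arguments": {"dr": [[0,0,0],[0,0,0],[0,0,0],[0,0,0],[0,0,0],[0,0,0],[0,0,0],[0,0,0]], "xyz": [[0,0.5,11.6],[0,1.3,11.5],[0,2.1,11.4],[0,2.8,11.2],[0,3.6,11],[0,4.3,10.8],[0,0,0],[0,0,0]], "grip": [-1,-1,-1,-1,-1,-1,-1,-1]}}

```text
time_s: 12.85
tcp_pos: [0.6577, 0.2278, 0.2235]
orientation: [[-0.019, -0.0, 1.0], [-1.0, 0.0, -0.019], [-0.0, -1.0, -0.0]]
contact_force: [-0.9, -1.1, 0.2]
opening: 0.009
```

```bash
python3 arc.py 1.7 1.7 1
```

```text
[0.6577 0.2278 0.2235] 0.00900282033460134 F [-0.8733 -1.0945  0.2398] expected TCP [655.1678 227.3212 223.5041] [655.1678 227.3212 223.5041]
[[0.0, 0.0, 0.0]]
```

The grip closed to zero, so the drum was lost. Looking.

Run:
```python
from h import *
s=cam("side");crop(s,255,70,150,150,3,"s7.png")
t=cam("top");crop(t,150,150,190,150,3,"t7.png")
a=cv2.imread("pics/s7.png");b=cv2.imread("pics/t7.png");b=b[:450,:350]
cv2.imwrite("pics/c7.png",np.hstack([a,b]))
```

```text
(no output)
```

View pics/c7.png

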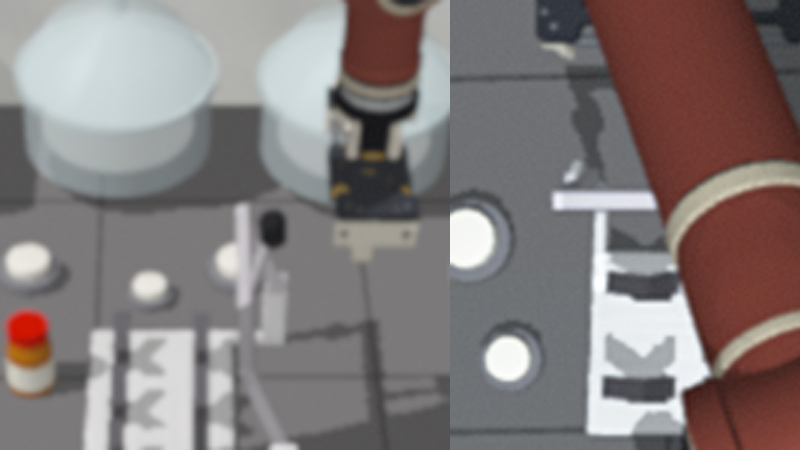

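```bash
python3 - <<'E'
from h import *
s=cam("side");u,v=345.3,146
r=s["rotation"]@np.array([(u-s["cx"])/s["f"],(v-s["cy"])/s["f"],1]);o=s["origin"];p=o+r*(.2285-o[1])/r[1];print(p)
d=p-[.5867,0,.088];print(np.hypot(d[0],d[2]),np.arctan2(d[2],-d[0])-.288)
E
python3 p.py 600 228 290 -91.1 4 0.3
```

```text
[0.5731 0.2285 0.257 ]
0.16959218833093764 1.2022541512405198
t 13.0 p [657.7 227.8 223.9] phi -91.06 F [-0.8485 -0.1897 -0.2252] op 0.008 step 21.9 0.0
{"dr": [[-0.0001, 0.0002, -0.0001], [-0.0001, 0.0002, -0.0001], [-0.0001, 0.0002, -0.0001], [-0.0001, 0.0002, -0.0001]], "xyz": [[0.2, -16.5, -14.4], [0.2, -16.5, -14.4], [0.2, -16.5, -14.4], [0.2, -16.5, -14.4]], "grip": [0.3, 0.3, 0.3, 0.3]}
```

Keeper is at about 1.2 rad with the drum at (0.573, 0.228, 0.257). Regripping firmer.

Call:
{"name": "send_rows", "arguments": {"dr": [[0,0,0],[0,0,0],[0,0,0],[0,0,0],[0,0,0],[0,0,0],[0,0,0],[0,0,0]], "xyz": [[0,-30,0],[0,-46,0],[0,0,-28],[0,0,-28],[0,0,-27],[0,20,0],[0,25,0],[0,16,0]], "grip": [0.3,0.3,0.3,0.3,0.3,0.3,0.3,0.3], "grip_force": 45}}

```text
time_s: 14.0
tcp_pos: [0.5743, 0.229, 0.2378]
orientation: [[-0.019, -0.001, 1.0], [-1.0, -0.0, -0.019], [0.0, -1.0, -0.001]]
contact_force: [0.4, -0.4, 0.4]
opening: 0.652
```

Call:
{"name": "send_rows", "arguments": {"dr": [[0,0,0],[0,0,0],[0,0,0],[0,0,0],[0,0,0],[0,0,0],[0,0,0],[0,0,0]], "xyz": [[0,3,0],[0,0,0],[0,0,0],[0,0,0],[0,0,0],[0,0,0],[0,0,0],[0,0,0]], "grip": [0.3,-1,-1,-1,-1,-1,-1,-1]}}

```text
time_s: 15.0
tcp_pos: [0.5752, 0.2296, 0.236]
orientation: [[-0.019, 0.001, 1.0], [-1.0, 0.001, -0.019], [-0.001, -1.0, 0.001]]
contact_force: [-0.1, 1.3, 2.7]
opening: 0.296
```

```bash
python3 arc.py 1.2 1.7 8
```

```text
[0.5752 0.2296 0.236 ] 0.2957069848684201 F [-0.1048  1.3389  2.6998] expected TCP [572.7258 228.861  237.4211] [655.1678 227.3212 223.5041]
[[-0.0, -0.5, 10.5], [-0.0, 0.1, 10.6], [-0.0, 0.8, 10.5], [-0.0, 1.4, 10.5], [-0.0, 2.1, 10.4], [0.0, 2.7, 10.2], [0.0, 3.4, 10.0], [0.0, 4.0, 9.8]]
```

Call:
{"name": "send_rows", "arguments": {"dr": [[0,0,0],[0,0,0],[0,0,0],[0,0,0],[0,0,0],[0,0,0],[0,0,0],[0,0,0]], "xyz": [[0,-0.5,10.5],[0,0,10.6],[0,0.8,10.5],[0,1.4,10.5],[0,2.1,10.4],[0,2.7,10.2],[0,3.4,10],[0,4,9.8]], "grip": [-1,-1,-1,-1,-1,-1,-1,-1]}}

```text
time_s: 16.0
tcp_pos: [0.6565, 0.2276, 0.2225]
orientation: [[-0.019, -0.003, 1.0], [-1.0, 0.0, -0.019], [0.0, -1.0, -0.003]]
contact_force: [-3.4, 0.6, 5.7]
opening: 0.3
```

Call:
{"name": "send_rows", "arguments": {"dr": [[0,0,0],[0,0,0],[0,0,0]], "xyz": [[0,0,0],[0,0,0],[0,0,0]], "grip": [-1,-1,-1]}}

```text
time_s: 16.38
tcp_pos: [0.658, 0.2276, 0.2219]
orientation: [[-0.019, 0.001, 1.0], [-1.0, 0.0, -0.019], [-0.0, -1.0, 0.001]]
contact_force: [1.0, 0.1, 2.6]
opening: 0.3
```

Keeper at about 1.7. Releasing and going for cylinder A.

Call:
{"name": "send_rows", "arguments": {"dr": [[0,0,0],[0,0,0],[0,0,0],[0,0,0],[0,0,0]], "xyz": [[0,0,0],[0,0,0],[0,-20,0],[0,-35,0],[0,-30,0]], "grip": [0.3,0.3,0.3,0.3,0.3]}}

```text
time_s: 17.0
tcp_pos: [0.6572, 0.2272, 0.3072]
orientation: [[-0.019, -0.001, 1.0], [-1.0, -0.001, -0.019], [0.001, -1.0, -0.001]]
contact_force: [0.9, -0.2, -0.8]
opening: 0.649
```

```bash
python3 p.py 447.7 -283 150 -89.5 15 0.6
```

```text
t 17.0 p [657.2 227.2 307.2] phi -91.09 F [ 0.8714 -0.1555 -0.7699] op 0.649 step 38.2 0.1
{"dr": [[0.0, -0.0018, 0.0001], [0.0, -0.0018, 0.0001], [0.0, -0.0018, 0.0001], [0.0, -0.0018, 0.0001], [0.0, -0.0018, 0.0001], [0.0, -0.0018, 0.0001], [0.0, -0.0018, 0.0001], [0.0, -0.0018, 0.0001], [0.0, -0.0018, 0.0001], [0.0, -0.0018, 0.0001], [0.0, -0.0018, 0.0001], [0.0, -0.0018, 0.0001], [0.0, -0.0018, 0.0001], [0.0, -0.0018, 0.0001], [0.0, -0.0018, 0.0001]], "xyz": [[34.3, 10.5, -13.3], [34.2, 10.5, -13.4], [34.2, 10.5, -13.4], [34.2, 10.5, -13.5], [34.2, 10.5, -13.6], [34.1, 10.5, -13.6], [34.1, 10.5, -13.7], [34.1, 10.5, -13.8], [34.1, 10.5, -13.8], [34.0, 10.5, -13.9], [34.0, 10.5, -13.9], [34.0, 10.5, -14.0], [34.0, 10.5, -14.1], [33.9, 10.5, -14.1], [33.9, 10.5, -14.2]], "grip": [0.6, 0.6, 0.6, 0.6, 0.6, 0.6, 0.6, 0.6, 0.6, 0.6, 0.6, 0.6, 0.6, 0.6, 0.6]}
```

Call:
{"name": "send_rows", "arguments": {"dr": [[0,-0.002,0],[0,-0.002,0],[0,-0.002,0],[0,-0.002,0],[0,-0.002,0],[0,-0.002,0],[0,-0.002,0],[0,-0.002,0]], "xyz": [[34.3,5,-13.3],[34.2,5,-13.4],[34.2,10,-13.4],[34.2,10.5,-13.5],[34.2,10.5,-13.6],[34.1,10.5,-13.6],[34.1,10.5,-13.7],[34.1,10.5,-13.8]], "grip": [0.6,0.6,0.6,0.6,0.6,0.6,0.6,0.6]}}

```text
time_s: 18.0
tcp_pos: [0.5449, -0.0459, 0.2335]
orientation: [[-0.003, -0.001, 1.0], [-1.0, -0.0, -0.003], [0.0, -1.0, -0.001]]
contact_force: [-0.2, -0.2, 0.6]
opening: 0.8
```

Call:
{"name": "send_rows", "arguments": {"dr": [[0,-0.002,0],[0,-0.002,0],[0,-0.002,0],[0,-0.002,0],[0,-0.002,0],[0,-0.002,0],[0,-0.002,0],[0,0,0]], "xyz": [[34,16,-13.8],[34,16,-13.9],[34,16,-13.9],[34,16,-14],[34,16,-14.1],[34,16,-14.1],[34,16,-14.2],[0,0,0]], "grip": [0.6,0.6,0.6,0.6,0.6,0.6,0.6,0.6]}}

```text
time_s: 19.0
tcp_pos: [0.4454, -0.286, 0.1207]
orientation: [[0.004, -0.004, 1.0], [-1.0, -0.0, 0.004], [0.0, -1.0, -0.004]]
contact_force: [0.6, 0.1, 0.7]
opening: 0.802
```

```bash
python3 p.py 447.7 -283.5 6 -89.5 6 0.6
python3 - <<'E'
from h import *
s=cam("side");crop(s,240,250,190,160,3,"s8.png")
E
```

```text
t 19.0 p [ 445.4 -286.   120.7] phi -89.76 F [0.62   0.1372 0.6785] op 0.802 step 19.1 0.1
{"dr": [[0.0007, -0.0007, 0.0001], [0.0007, -0.0007, 0.0001], [0.0007, -0.0007, 0.0001], [0.0007, -0.0007, 0.0001], [0.0007, -0.0007, 0.0001], [0.0007, -0.0007, 0.0001]], "xyz": [[-0.4, 19.1, 0.5], [-0.4, 19.1, 0.5], [-0.4, 19.1, 0.4], [-0.4, 19.1, 0.4], [-0.4, 19.1, 0.4], [-0.4, 19.1, 0.4]], "grip": [0.6, 0.6, 0.6, 0.6, 0.6, 0.6]}
```

View pics/s8.png

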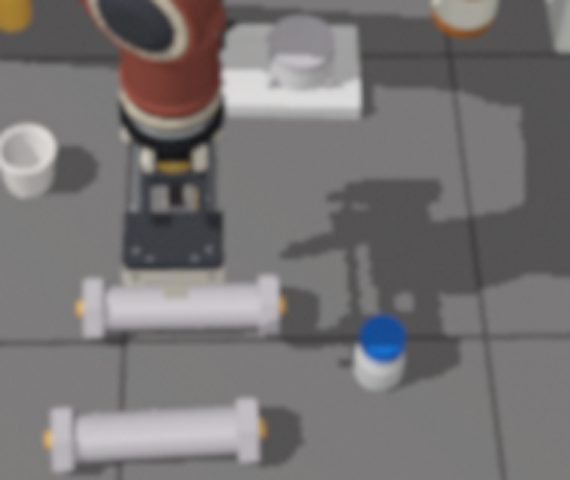

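Call:
{"name": "send_rows", "arguments": {"dr": [[0,-0.002,0],[0,-0.002,0],[0,0,0],[0,0,0],[0,0,0],[0,0,0],[0,0,0],[0,0,0]], "xyz": [[-1,30,1],[-1,30,1],[-0.5,28,0.5],[0,18,0],[0,8.5,0],[0,0,0],[0,0,0],[0,0,0]], "grip": [0.6,0.6,0.6,0.6,0.6,0.6,-1,-1], "grip_force": 40}}

```text
time_s: 20.05
tcp_pos: [0.4516, -0.2805, 0.0084]
orientation: [[0.015, 0.001, 1.0], [-1.0, -0.001, 0.015], [0.001, -1.0, 0.001]]
contact_force: [0.4, -0.5, 0.3]
opening: 0.635
```

Call:
{"name": "send_rows", "arguments": {"dr": [[0,0,0],[0,0,0],[0,0,0],[0,0,0],[0,0,0],[0,0,0],[0,0,0],[0,0,0]], "xyz": [[0,0,0],[0,0,0],[0,0,0],[0,-20,0],[0,-50,0],[0,-60,0],[0,-60,0],[0,0,0]], "grip": [-1,-1,-1,-1,-1,-1,-1,-1]}}

```text
time_s: 21.05
tcp_pos: [0.4535, -0.2816, 0.2017]
orientation: [[0.015, 0.009, 1.0], [-1.0, -0.005, 0.015], [0.005, -1.0, 0.009]]
contact_force: [0.0, -0.5, -4.3]
opening: 0.376
```

```bash
python3 p.py 468.2 310.8 200 -91.1 16 -1
```

```text
t 21.05 p [ 453.5 -281.6  201.7] phi -89.15 F [ 0.0253 -0.5176 -4.3166] op 0.376 step 37.0 0.1
{"dr": [[-0.0006, 0.0021, 0.0003], [-0.0006, 0.0021, 0.0003], [-0.0006, 0.0021, 0.0003], [-0.0006, 0.0021, 0.0003], [-0.0006, 0.0021, 0.0003], [-0.0006, 0.0021, 0.0003], [-0.0006, 0.0021, 0.0003], [-0.0006, 0.0021, 0.0003], [-0.0006, 0.0021, 0.0003], [-0.0006, 0.0021, 0.0003], [-0.0006, 0.0021, 0.0003], [-0.0006, 0.0021, 0.0003], [-0.0006, 0.0021, 0.0003], [-0.0006, 0.0021, 0.0003], [-0.0006, 0.0021, 0.0003], [-0.0006, 0.0021, 0.0003]], "xyz": [[-37.0, -0.1, 1.5], [-37.0, -0.1, 1.4], [-37.0, -0.0, 1.3], [-37.0, -0.0, 1.2], [-37.0, -0.0, 1.2], [-37.0, -0.0, 1.1], [-37.0, -0.0, 1.0], [-37.0, 0.0, 0.9], [-37.0, 0.0, 0.8], [-37.0, 0.0, 0.8], [-37.0, 0.0, 0.7], [-37.0, 0.1, 0.6], [-37.0, 0.1, 0.5], [-37.0, 0.1, 0.4], [-37.0, 0.1, 0.4], [-37.0, 0.1, 0.3]], "grip": [-1.0, -1.0, -1.0, -1.0, -1.0, -1.0, -1.0, -1.0, -1.0, -1.0, -1.0, -1.0, -1.0, -1.0, -1.0, -1.0]}
```

Held at 35 mm. Carrying it to the left groove.

Call:
{"name": "send_rows", "arguments": {"dr": [[0,0.002,0],[0,0.002,0],[0,0.002,0],[0,0.002,0],[0,0.002,0],[0,0.002,0],[0,0.002,0],[0,0.002,0]], "xyz": [[-32,0,1.7],[-37,0,1.7],[-37,0,1.6],[-37,0,1.5],[-37,0,1.4],[-37,0,1.4],[-37,0,1.3],[-37,0,1.2]], "grip": [-1,-1,-1,-1,-1,-1,-1,-1]}}

```text
time_s: 22.05
tcp_pos: [0.4583, 0.0119, 0.1952]
orientation: [[-0.001, -0.006, 1.0], [-1.0, -0.0, -0.001], [0.0, -1.0, -0.006]]
contact_force: [1.1, 0.3, -3.0]
opening: 0.376
```

Call:
{"name": "send_rows", "arguments": {"dr": [[0,0.002,0],[0,0.002,0],[0,0.002,0],[0,0.002,0],[0,0.002,0],[0,0.002,0],[0,0.002,0],[0,0.002,0]], "xyz": [[-37,0,1.1],[-37,0,1.1],[-37,0,1],[-37,0,0.9],[-37,0,0.8],[-37,0,0.7],[-37,0,0.6],[-30,0,0.5]], "grip": [-1,-1,-1,-1,-1,-1,-1,-1]}}

```text
time_s: 23.05
tcp_pos: [0.4674, 0.3004, 0.1945]
orientation: [[-0.016, -0.005, 1.0], [-1.0, -0.003, -0.016], [0.003, -1.0, -0.005]]
contact_force: [0.9, 0.4, -4.0]
opening: 0.376
```

```bash
python3 p.py 471.7 310.8 100 -91.1 5 -1
python3 - <<'E'
from h import *
s=cam("side");crop(s,255,70,150,200,3,"s9.png")
t=cam("top");crop(t,150,140,150,200,3,"t9.png");cv2.imwrite("pics/c9.png",cv2.imread("pics/s9.png"))
a=cv2.imread("pics/s9.png")[:600,:400];b=cv2.imread("pics/t9.png")[:600,:400];cv2.imwrite("pics/c9.png",np.hstack([a,b]))
E
```

```text
t 23.05 p [467.4 300.4 194.5] phi -90.89 F [ 0.9188  0.38   -3.985 ] op 0.376 step 19.0 0.1
{"dr": [[0.0011, 0.0007, 0.0006], [0.0011, 0.0007, 0.0006], [0.0011, 0.0007, 0.0006], [0.0011, 0.0007, 0.0006], [0.0011, 0.0007, 0.0006]], "xyz": [[-2.2, 18.9, 0.9], [-2.1, 18.9, 0.9], [-2.1, 18.9, 0.9], [-2.1, 18.9, 0.9], [-2.1, 18.9, 0.8]], "grip": [-1.0, -1.0, -1.0, -1.0, -1.0]}
```

View pics/c9.png

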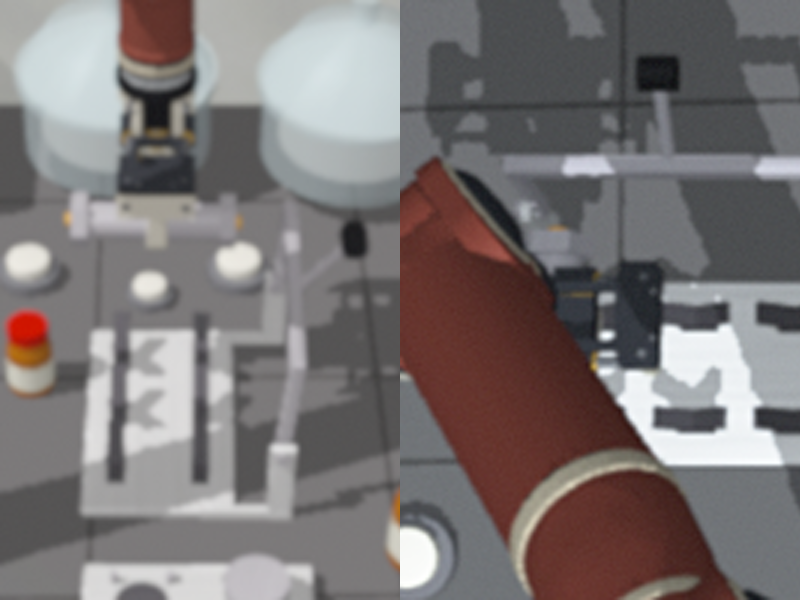

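Keeper upright, cylinder level and held at its middle. Lowering into the left groove.

Call:
{"name": "send_rows", "arguments": {"dr": [[0.002,0.003,0],[0.002,0,0],[0.002,0,0],[0,0,0],[0,0,0],[0,0,0],[0,0,0],[0,0,0]], "xyz": [[-5,25,2],[-5,25,1.5],[-0.4,25,0],[0,25,0],[0,20,0],[0,15,0],[0,8,0],[0,0,0]], "grip": [-1,-1,-1,-1,-1,-1,-1,-1]}}

```text
time_s: 24.15
tcp_pos: [0.4734, 0.3096, 0.054]
orientation: [[-0.02, 0.005, 1.0], [-1.0, -0.001, -0.02], [0.001, -1.0, 0.005]]
contact_force: [-0.4, -0.0, -3.8]
opening: 0.382
```

```bash
python3 p.py 471 310.8 47 -91.1 3 -1
```

```text
t 24.15 p [473.4 309.6  54. ] phi -91.15 F [-0.4002 -0.0099 -3.8142] op 0.382 step 2.5 0.1
{"dr": [[-0.0016, -0.0003, 0.0003], [-0.0016, -0.0003, 0.0003], [-0.0016, -0.0003, 0.0003]], "xyz": [[-0.4, 2.3, -0.8], [-0.4, 2.3, -0.8], [-0.4, 2.3, -0.8]], "grip": [-1.0, -1.0, -1.0]}
```

Call:
{"name": "send_rows", "arguments": {"dr": [[-0.002,0,0],[-0.002,0,0],[0,0,0],[0,0,0],[0,0,0],[0,0,0],[0,0,0],[0,0,0]], "xyz": [[-0.5,2.3,-0.8],[-0.5,2.3,-0.8],[0,2.3,0],[0,0,0],[0,0,0],[0,0,0],[0,0,0],[0,0,0]], "grip": [-1,-1,-1,-1,-1,0.2,0.2,0.2]}}

```text
time_s: 25.15
tcp_pos: [0.4726, 0.3113, 0.0482]
orientation: [[-0.02, 0.003, 1.0], [-1.0, 0.001, -0.02], [-0.001, -1.0, 0.003]]
contact_force: [0.3, 0.3, 0.2]
opening: 0.594
```

Call:
{"name": "send_rows", "arguments": {"dr": [[0,0,0],[0,0,0],[0,0,0],[0,0,0],[0,0,0],[0,0,0]], "xyz": [[0,0,0],[0,-15,0],[0,-30,0],[0,-45,0],[0,-45,0],[0,-15,0]], "grip": [0.2,0.2,0.2,0.2,0.2,0.2]}}

```text
time_s: 25.9
tcp_pos: [0.4733, 0.3122, 0.2017]
orientation: [[-0.02, 0.008, 1.0], [-1.0, 0.004, -0.02], [-0.004, -1.0, 0.008]]
contact_force: [0.8, -0.2, -1.3]
opening: 0.597
```

```bash
python3 p.py 431 -395 150 -87.6 16 0.6;  python3 - <<'E'
from h import *
s=cam("side");crop(s,255,130,150,120,3,"s10.png");print(w2px(s,[.4682,.3108,.062]),w2px(s,[.5553,-.0256,.058]))
E
```

```text
t 25.9 p [473.3 312.2 201.7] phi -91.15 F [ 0.8123 -0.1995 -1.2761] op 0.597 step 44.4 0.2
{"dr": [[-0.0005, -0.0039, -0.0002], [-0.0005, -0.0039, -0.0002], [-0.0005, -0.0039, -0.0002], [-0.0005, -0.0039, -0.0002], [-0.0005, -0.0039, -0.0002], [-0.0005, -0.0039, -0.0002], [-0.0005, -0.0039, -0.0002], [-0.0005, -0.0039, -0.0002], [-0.0005, -0.0039, -0.0002], [-0.0005, -0.0039, -0.0002], [-0.0005, -0.0039, -0.0002], [-0.0005, -0.0039, -0.0002], [-0.0005, -0.0039, -0.0002], [-0.0005, -0.0039, -0.0002], [-0.0005, -0.0039, -0.0002], [-0.0005, -0.0039, -0.0002]], "xyz": [[44.3, 3.0, -1.8], [44.2, 3.0, -2.0], [44.2, 3.1, -2.1], [44.2, 3.1, -2.3], [44.2, 3.1, -2.5], [44.2, 3.1, -2.6], [44.2, 3.1, -2.8], [44.2, 3.1, -3.0], [44.2, 3.1, -3.1], [44.2, 3.1, -3.3], [44.1, 3.2, -3.5], [44.1, 3.2, -3.6], [44.1, 3.2, -3.8], [44.1, 3.2, -4.0], [44.1, 3.2, -4.2], [44.1, 3.2, -4.3]], "grip": [0.6, 0.6, 0.6, 0.6, 0.6, 0.6, 0.6, 0.6, 0.6, 0.6, 0.6, 0.6, 0.6, 0.6, 0.6, 0.6]}
[307.9173 178.6116] [340.1068 262.4432]
```

View pics/s10.png

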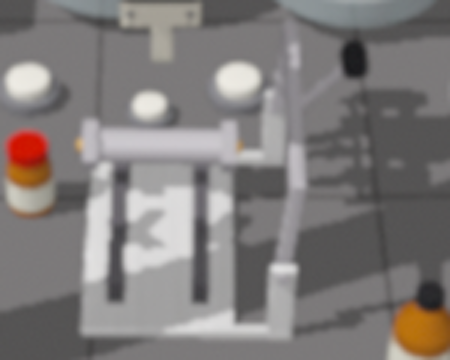

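Cylinder A is seated (side px 308,178; predicted 308,179). Now cylinder B.

Call:
{"name": "send_rows", "arguments": {"dr": [[0,-0.004,0],[0,-0.004,0],[0,-0.004,0],[0,-0.004,0],[0,-0.004,0],[0,-0.004,0],[0,-0.004,0],[0,-0.004,0]], "xyz": [[44.2,0,-1.8],[44.2,0,-2],[44.2,2,-2.1],[44.2,3,-2.3],[44.2,3,-2.5],[44.2,3,-2.6],[44.2,3,-2.8],[44.2,3,-3]], "grip": [0.6,0.6,0.6,0.6,0.6,0.6,0.6,0.6]}}

```text
time_s: 26.95
tcp_pos: [0.4496, -0.0437, 0.1796]
orientation: [[0.012, -0.0, 1.0], [-1.0, 0.0, 0.012], [-0.0, -1.0, -0.0]]
contact_force: [0.6, -0.4, 0.4]
opening: 0.802
```

Call:
{"name": "send_rows", "arguments": {"dr": [[0,-0.004,0],[0,-0.004,0],[0,-0.004,0],[0,-0.004,0],[0,-0.004,0],[0,-0.004,0],[0,-0.004,0],[0,-0.004,0]], "xyz": [[44.2,3,-3.1],[44.2,3,-3.3],[44.2,3,-3.5],[44.2,3,-3.6],[44.2,3,-3.8],[44.2,5,-4],[44.2,5,-4.2],[44.2,5,-4.3]], "grip": [0.6,0.6,0.6,0.6,0.6,0.6,0.6,0.6]}}

```text
time_s: 27.95
tcp_pos: [0.4292, -0.3974, 0.149]
orientation: [[0.044, -0.0, 0.999], [-0.999, 0.002, 0.044], [-0.002, -1.0, 0.0]]
contact_force: [0.2, 0.0, -0.4]
opening: 0.8
```

Call:
{"name": "send_rows", "arguments": {"dr": [[0,0,0],[0,0,0]], "xyz": [[0,30,0],[0,0,0]], "grip": [0.6,0.6]}}

```text
time_s: 28.2
tcp_pos: [0.4279, -0.3949, 0.1173]
orientation: [[0.043, -0.004, 0.999], [-0.999, 0.006, 0.043], [-0.006, -1.0, -0.004]]
contact_force: [0.5, 0.1, 1.0]
opening: 0.796
```

```bash
python3 p.py 428.7 -395.5 7 -87.6 4 0.6
```

```text
t 28.2 p [ 427.9 -394.9  117.3] phi -87.51 F [0.452  0.1298 0.9661] op 0.796 step 27.6 0.1
{"dr": [[0.001, 0.0004, -0.0015], [0.001, 0.0004, -0.0015], [0.001, 0.0004, -0.0015], [0.001, 0.0004, -0.0015]], "xyz": [[0.3, 27.6, 0.3], [0.3, 27.6, 0.3], [0.2, 27.6, 0.3], [0.2, 27.6, 0.2]], "grip": [0.6, 0.6, 0.6, 0.6]}
```

Call:
{"name": "send_rows", "arguments": {"dr": [[0,0,0],[0,0,0],[0,0,0],[0,0,0],[0,0,0],[0,0,0],[0,0,0],[0,0,0]], "xyz": [[0,30,0],[0,30,0],[0,26,0],[0,16,0],[0,8,0],[0,0,0],[0,0,0],[0,0,0]], "grip": [0.6,0.6,0.6,0.6,0.6,0.6,-1,-1]}}

```text
time_s: 29.2
tcp_pos: [0.431, -0.397, 0.0114]
orientation: [[0.044, 0.003, 0.999], [-0.999, -0.001, 0.044], [0.001, -1.0, 0.003]]
contact_force: [-0.0, 0.3, -0.6]
opening: 0.63
```

Call:
{"name": "send_rows", "arguments": {"dr": [[0,0,0],[0,0,0],[0,0,0],[0,0,0],[0,0,0],[0,0,0],[0,0,0],[0,0,0]], "xyz": [[0,0,0],[0,0,0],[0,0,0],[0,-20,0],[0,-50,0],[0,-60,0],[0,-60,0],[0,0,0]], "grip": [-1,-1,-1,-1,-1,-1,-1,-1]}}

```text
time_s: 30.2
tcp_pos: [0.4325, -0.3993, 0.2056]
orientation: [[0.043, 0.011, 0.999], [-0.999, -0.008, 0.044], [0.009, -1.0, 0.01]]
contact_force: [0.1, -0.1, -2.7]
opening: 0.379
```

```bash
python3 p.py 465.2 150.8 190 -91.1 15 -1
```

```text
t 30.2 p [ 432.5 -399.3  205.6] phi -87.51 F [ 0.0703 -0.1258 -2.7089] op 0.379 step 36.8 0.2
{"dr": [[-0.0007, 0.0042, 0.0006], [-0.0007, 0.0042, 0.0006], [-0.0007, 0.0042, 0.0006], [-0.0007, 0.0042, 0.0006], [-0.0007, 0.0042, 0.0006], [-0.0007, 0.0042, 0.0006], [-0.0007, 0.0042, 0.0006], [-0.0007, 0.0042, 0.0006], [-0.0007, 0.0042, 0.0006], [-0.0007, 0.0042, 0.0006], [-0.0007, 0.0042, 0.0006], [-0.0007, 0.0042, 0.0006], [-0.0007, 0.0042, 0.0006], [-0.0007, 0.0042, 0.0006], [-0.0007, 0.0042, 0.0006]], "xyz": [[-36.6, 0.8, 3.8], [-36.6, 0.8, 3.6], [-36.6, 0.8, 3.5], [-36.6, 0.8, 3.3], [-36.6, 0.8, 3.2], [-36.6, 0.8, 3.0], [-36.6, 0.9, 2.8], [-36.6, 0.9, 2.7], [-36.7, 0.9, 2.5], [-36.7, 0.9, 2.4], [-36.7, 0.9, 2.2], [-36.7, 1.0, 2.1], [-36.7, 1.0, 1.9], [-36.7, 1.0, 1.8], [-36.7, 1.0, 1.6]], "grip": [-1.0, -1.0, -1.0, -1.0, -1.0, -1.0, -1.0, -1.0, -1.0, -1.0, -1.0, -1.0, -1.0, -1.0, -1.0]}
```

Call:
{"name": "send_rows", "arguments": {"dr": [[0,0.0042,0],[0,0.0042,0],[0,0.0042,0],[0,0.0042,0],[0,0.0042,0],[0,0.0042,0],[0,0.0042,0],[0,0.0042,0]], "xyz": [[-30,0,3.8],[-36.6,0,3.6],[-36.6,0,3.5],[-36.6,0,3.3],[-36.6,0,3.2],[-36.6,0,3],[-36.6,0,2.8],[-36.6,0,2.7]], "grip": [-1,-1,-1,-1,-1,-1,-1,-1]}}

```text
time_s: 31.2
tcp_pos: [0.4462, -0.1086, 0.1988]
orientation: [[0.01, -0.002, 1.0], [-1.0, 0.001, 0.01], [-0.001, -1.0, -0.002]]
contact_force: [0.7, 0.0, -3.6]
opening: 0.38
```

Call:
{"name": "send_rows", "arguments": {"dr": [[0,0.0042,0],[0,0.0042,0],[0,0.0042,0],[0,0.0042,0],[0,0.0042,0],[0,0.0042,0],[0,0.0042,0],[0,0,0]], "xyz": [[-36.6,0,2.6],[-36.6,0,2.5],[-36.6,0,2.4],[-36.6,0,2.2],[-36.6,0,2],[-36.6,0,2],[-36.6,0,1.8],[0,0,0]], "grip": [-1,-1,-1,-1,-1,-1,-1,-1]}}

```text
time_s: 32.2
tcp_pos: [0.4623, 0.1497, 0.1988]
orientation: [[-0.012, -0.001, 1.0], [-1.0, 0.001, -0.012], [-0.001, -1.0, -0.001]]
contact_force: [0.6, 0.2, -2.9]
opening: 0.375
```

```bash
python3 p.py 467 150.8 50 -91.1 6 -1
```

```text
t 32.2 p [462.3 149.7 198.8] phi -90.71 F [ 0.6001  0.2433 -2.8807] op 0.375 step 24.8 0.1
{"dr": [[0.0002, 0.0011, -0.0002], [0.0002, 0.0011, -0.0002], [0.0002, 0.0011, -0.0002], [0.0002, 0.0011, -0.0002], [0.0002, 0.0011, -0.0002], [0.0002, 0.0011, -0.0002]], "xyz": [[-0.2, 24.8, 0.8], [-0.2, 24.8, 0.8], [-0.2, 24.8, 0.8], [-0.2, 24.8, 0.8], [-0.2, 24.8, 0.8], [-0.2, 24.8, 0.8]], "grip": [-1.0, -1.0, -1.0, -1.0, -1.0, -1.0]}
```

Call:
{"name": "send_rows", "arguments": {"dr": [[0,0.003,0],[0,0.004,0],[0,0,0],[0,0,0],[0,0,0],[0,0,0],[0,0,0],[0,0,0]], "xyz": [[-0.5,25,2],[-0.5,30,1.5],[0,30,1],[0,25,0],[0,17,0],[0,10,0],[0,5,0],[0,0,0]], "grip": [-1,-1,-1,-1,-1,-1,-1,-1]}}

```text
time_s: 33.2
tcp_pos: [0.4686, 0.147, 0.0586]
orientation: [[-0.026, 0.002, 1.0], [-1.0, -0.0, -0.026], [0.0, -1.0, 0.002]]
contact_force: [0.0, -0.3, -3.0]
opening: 0.374
```

```bash
python3 p.py 467 150.8 50 -91.1 3 -1
```

```text
t 33.2 p [468.6 147.   58.6] phi -91.5 F [ 0.0358 -0.3304 -3.0194] op 0.374 step 3.2 0.1
{"dr": [[-0.0006, -0.0024, 0.0001], [-0.0006, -0.0024, 0.0001], [-0.0006, -0.0024, 0.0001]], "xyz": [[-1.3, 2.9, -0.6], [-1.3, 2.9, -0.6], [-1.3, 2.9, -0.6]], "grip": [-1.0, -1.0, -1.0]}
```

Call:
{"name": "send_rows", "arguments": {"dr": [[0,-0.0035,0],[0,-0.0035,0],[0,0,0],[0,0,0],[0,0,0],[0,0,0],[0,0,0],[0,0,0]], "xyz": [[-2,2,-0.6],[-1.8,2,-0.6],[0,3,0],[0,2,0],[0,0,0],[0,0,0],[0,0,0],[0,0,0]], "grip": [-1,-1,-1,-1,-1,0.2,0.2,0.2]}}

```text
time_s: 34.2
tcp_pos: [0.4676, 0.1508, 0.0498]
orientation: [[-0.019, 0.002, 1.0], [-1.0, -0.0, -0.019], [0.0, -1.0, 0.002]]
contact_force: [0.5, 0.2, 0.4]
opening: 0.593
```

Call:
{"name": "send_rows", "arguments": {"dr": [[0,0,0],[0,0,0],[0,0,0],[0,0,0],[0,0,0],[0,0,0],[0,0,0],[0,0,0]], "xyz": [[0,0,0],[0,-15,0],[0,-30,0],[0,-45,0],[0,-50,0],[0,-50,0],[0,-50,0],[0,0,0]], "grip": [0.2,0.2,0.2,0.2,0.2,0.2,0.2,0.2]}}

```text
time_s: 35.2
tcp_pos: [0.469, 0.152, 0.2948]
orientation: [[-0.019, 0.012, 1.0], [-1.0, 0.004, -0.019], [-0.004, -1.0, 0.012]]
contact_force: [0.3, 0.8, -0.2]
opening: 0.597
```

```bash
python3 p.py 655 227.3 300 -91.1 6 0.3
python3 - <<'E'
from h import *
s=cam("side");crop(s,255,70,180,200,3,"s11.png");print(w2px(s,[.4682,.3108,.062]),w2px(s,[.4652,.1508,.062]))
E
```

```text
t 35.2 p [469.  152.  294.8] phi -91.09 F [ 0.2974  0.8233 -0.1569] op 0.597 step 33.4 0.1
{"dr": [[-0.002, 0.0, -0.0006], [-0.002, 0.0, -0.0006], [-0.002, 0.0, -0.0006], [-0.002, 0.0, -0.0006], [-0.002, 0.0, -0.0006], [-0.002, 0.0, -0.0006]], "xyz": [[-13.1, -0.4, 30.8], [-13.1, -0.5, 30.8], [-13.1, -0.6, 30.8], [-13.1, -0.7, 30.8], [-13.1, -0.7, 30.8], [-13.1, -0.8, 30.8]], "grip": [0.3, 0.3, 0.3, 0.3, 0.3, 0.3]}
[307.9173 178.6116] [307.0397 215.3523]
```

View pics/s11.png

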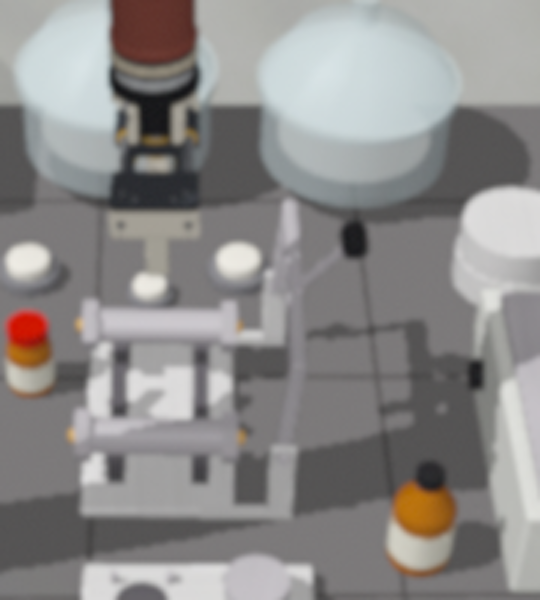

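Run:
```python
from h import *
s=cam("side");k=6;x0,y0=272,165
im=cv2.cvtColor(s["color"],cv2.COLOR_RGB2BGR)[y0:y0+65,x0:x0+75];im=cv2.resize(im,None,fx=k,fy=k,interpolation=cv2.INTER_CUBIC)
raw=im.copy()
ex=np.array([.9998,-.0187,0])
for c in([.4682,.3108,.062],[.4652,.1508,.062]):
    a,b=[tuple(np.int32((w2px(s,np.array(c)+sg*.079*ex)-[x0-.5,y0-.5])*k)) for sg in(-1,1)];print(a,b)
    cv2.line(im,tuple(map(int,a)),tuple(map(int,b)),(0,0,255),1)
cv2.imwrite("pics/s12.png",np.vstack([im,raw])[:780,:]) ; print(im.shape)
cv2.imwrite("pics/s12.png",cv2.resize(np.hstack([im,raw]),(800,int(390*800/900))))
```

```text
(np.int32(66), np.int32(83)) (np.int32(370), np.int32(86))
(np.int32(51), np.int32(303)) (np.int32(374), np.int32(306))
(390, 450, 3)
```

View pics/s12.png

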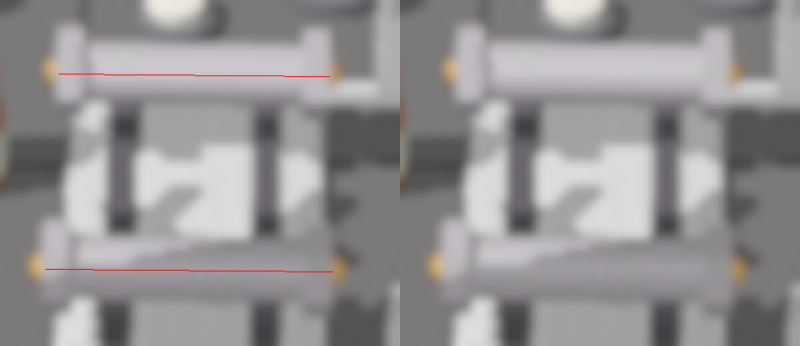

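Both cylinders match the predicted seats, stubs included, to within 2 px. Now the drum: go over it and grip.

Call:
{"name": "send_rows", "arguments": {"dr": [[-0.002,0,0],[-0.002,0,0],[-0.002,0,0],[-0.002,0,0],[-0.002,0,0],[-0.002,0,0],[0,0,0],[0,0,0]], "xyz": [[-12.7,0,31.3],[-12.7,0,31.3],[-12.7,0,31.3],[-12.7,0,31.3],[-12.7,0,31.3],[-12.7,0,31.3],[0,0,0],[0,0,0]], "grip": [0.3,0.3,0.3,0.3,0.3,0.3,0.3,0.3]}}

```text
time_s: 36.3
tcp_pos: [0.655, 0.2233, 0.2876]
orientation: [[-0.019, -0.013, 1.0], [-1.0, -0.001, -0.019], [0.001, -1.0, -0.013]]
contact_force: [-0.2, 0.9, 0.4]
opening: 0.649
```

```bash
python3 p.py 658 227.6 221 -91.1 4 0.3
```

```text
t 36.3 p [655.  223.3 287.6] phi -91.08 F [-0.2203  0.9276  0.4101] op 0.649 step 16.7 0.2
{"dr": [[0.0034, 0.0001, 0.0003], [0.0034, 0.0001, 0.0003], [0.0034, 0.0001, 0.0003], [0.0034, 0.0001, 0.0003]], "xyz": [[-1.1, 16.6, 0.9], [-1.1, 16.6, 0.9], [-1.1, 16.6, 0.8], [-1.1, 16.6, 0.8]], "grip": [0.3, 0.3, 0.3, 0.3]}
```

Call:
{"name": "send_rows", "arguments": {"dr": [[0.0034,0,0],[0.0034,0,0],[0.0034,0,0],[0.0034,0,0],[0,0,0],[0,0,0],[0,0,0],[0,0,0]], "xyz": [[-2,20,1],[-2,20,1],[-0.3,15,0.8],[0,8,0.6],[0,3.5,0],[0,0,0],[0,0,0],[0,0,0]], "grip": [0.3,0.3,0.3,0.3,0.3,0.3,-1,-1], "grip_force": 45}}

```text
time_s: 37.3
tcp_pos: [0.6596, 0.2281, 0.2231]
orientation: [[-0.019, 0.004, 1.0], [-1.0, 0.0, -0.019], [-0.0, -1.0, 0.004]]
contact_force: [0.4, -0.4, -0.5]
opening: 0.487
```

Call:
{"name": "send_rows", "arguments": {"dr": [[0,0,0],[0,0,0],[0,0,0],[0,0,0]], "xyz": [[0,0,0],[0,0,0],[0,0,0],[0,0,0]], "grip": [-1,-1,-1,-1]}}

```text
time_s: 37.8
tcp_pos: [0.6594, 0.2276, 0.2227]
orientation: [[-0.019, 0.004, 1.0], [-1.0, -0.001, -0.019], [0.0, -1.0, 0.004]]
contact_force: [-0.7, -1.7, 0.5]
opening: 0.295
```

```bash
python3 arc.py 1.71 -0.02 24
```

```text
[0.6594 0.2276 0.2227] 0.2946821673345662 F [-0.6957 -1.6566  0.462 ] expected TCP [656.7091 227.2924 222.8116] [423.7613 231.6432 113.7518]
[[0.0, -4.7, -11.2], [0.0, -3.9, -11.6], [0.0, -3.0, -11.8], [0.0, -2.2, -12.0], [0.0, -1.3, -12.1], [0.0, -0.4, -12.2], [0.0, 0.5, -12.2], [0.0, 1.3, -12.1], [0.0, 2.2, -12.0], [0.0, 3.1, -11.8], [0.0, 3.9, -11.5], [0.0, 4.7, -11.2], [0.0, 5.5, -10.9], [0.0, 6.3, -10.4], [0.0, 7.0, -10.0], [0.0, 7.7, -9.4], [0.0, 8.4, -8.8], [0.0, 9.0, -8.2], [-0.0, 9.6, -7.5], [-0.0, 10.1, -6.8], [-0.0, 10.5, -6.1], [-0.0, 11.0, -5.3], [-0.0, 11.3, -4.5], [-0.0, 11.6, -3.7]]
```

Call:
{"name": "send_rows", "arguments": {"dr": [[0,0,0],[0,0,0],[0,0,0],[0,0,0],[0,0,0],[0,0,0],[0,0,0],[0,0,0]], "xyz": [[0,-4.7,-11.2],[0,-3.9,-11.6],[0,-3,-11.8],[0,-2.2,-12],[0,-1.3,-12.1],[0,-0.4,-12.2],[0,0.5,-12.2],[0,1.3,-12.1]], "grip": [-1,-1,-1,-1,-1,-1,-1,-1]}}

```text
time_s: 38.8
tcp_pos: [0.5646, 0.2299, 0.2364]
orientation: [[-0.019, 0.007, 1.0], [-1.0, 0.001, -0.019], [-0.001, -1.0, 0.007]]
contact_force: [6.5, 2.6, -8.7]
opening: 0.296
```

Call:
{"name": "send_rows", "arguments": {"dr": [[0,0,0],[0,0,0],[0,0,0],[0,0,0],[0,0,0],[0,0,0],[0,0,0],[0,0,0]], "xyz": [[0,2.2,-12],[0,3.1,-11.8],[0,3.9,-11.5],[0,4.7,-11.2],[0,5.5,-10.9],[0,6.3,-10.4],[0,7,-10],[0,7.7,-9.4]], "grip": [-1,-1,-1,-1,-1,-1,-1,-1]}}

```text
time_s: 39.8
tcp_pos: [0.4755, 0.232, 0.1978]
orientation: [[-0.019, 0.004, 1.0], [-1.0, 0.001, -0.019], [-0.001, -1.0, 0.004]]
contact_force: [-0.4, -1.3, 8.5]
opening: 0.293
```

```bash
python3 arc.py 0.557 -0.02 8
```

```text
[0.4755 0.232  0.1978] 0.29340387525429634 F [-0.4091 -1.3248  8.489 ] expected TCP [474.549  230.6947 195.4071] [423.7613 231.6432 113.7518]
[[0.0, 8.4, -8.9], [0.0, 9.0, -8.2], [0.0, 9.6, -7.6], [0.0, 10.1, -6.8], [0.0, 10.5, -6.1], [0.0, 11.0, -5.3], [0.0, 11.3, -4.5], [0.0, 11.6, -3.7]]
```

Call:
{"name": "send_rows", "arguments": {"dr": [[0,0,0],[0,0,0],[0,0,0],[0,0,0],[0,0,0],[0,0,0],[0,0,0],[0,0,0]], "xyz": [[0,8.4,-8.9],[0,9,-8.2],[0,9.6,-7.6],[0,10.1,-6.8],[0,10.5,-6.1],[0,11,-5.3],[0,11.3,-4.5],[0,11,-3.5]], "grip": [-1,-1,-1,-1,-1,-1,-1,-1]}}

```text
time_s: 40.8
tcp_pos: [0.421, 0.2333, 0.1149]
orientation: [[-0.017, -0.004, 1.0], [-1.0, -0.001, -0.017], [0.001, -1.0, -0.004]]
contact_force: [-5.8, 0.3, 6.7]
opening: 0.297
```

Call:
{"name": "send_rows", "arguments": {"dr": [[0,0,0],[0,0,0],[0,0,0]], "xyz": [[0,2,0],[0,0,0],[0,0,0]], "grip": [-1,-1,-1]}}

```text
time_s: 41.18
tcp_pos: [0.4202, 0.2333, 0.1123]
orientation: [[-0.017, -0.007, 1.0], [-1.0, -0.001, -0.017], [0.001, -1.0, -0.007]]
contact_force: [-6.0, 2.2, 1.4]
opening: 0.297
```

Call:
{"name": "send_rows", "arguments": {"dr": [[0,0,0],[0,0,0],[0,0,0]], "xyz": [[0,3,2],[0,1,0],[0,0,0]], "grip": [-1,-1,-1]}}

```text
time_s: 41.55
tcp_pos: [0.4198, 0.2333, 0.1105]
orientation: [[-0.016, -0.01, 1.0], [-1.0, -0.002, -0.016], [0.003, -1.0, -0.01]]
contact_force: [-13.9, -0.9, 22.8]
opening: 0.301
```

It resists at 23 N, so it is at the stop. Releasing and checking with both cameras.

Call:
{"name": "send_rows", "arguments": {"dr": [[0,0,0],[0,0,0],[0,0,0],[0,0,0],[0,0,0],[0,0,0],[0,0,0],[0,0,0]], "xyz": [[0,-2,0],[0,0,0],[0,0,0],[0,0,0],[0,-20,0],[0,-45,0],[0,-45,0],[0,-30,0]], "grip": [0.3,0.3,0.3,0.3,0.3,0.3,0.3,0.3]}}

```text
time_s: 42.55
tcp_pos: [0.4283, 0.2325, 0.2521]
orientation: [[-0.019, 0.005, 1.0], [-1.0, 0.001, -0.019], [-0.001, -1.0, 0.005]]
contact_force: [0.7, 0.2, -0.4]
opening: 0.652
```

```bash
python3 p.py 456.5 427.5 150 -91.1 7 -1
python3 - <<'E'
from h import *
s=cam("side");h=np.radians(-1.07)
im=cv2.cvtColor(s["color"],cv2.COLOR_RGB2BGR)
A=np.array([.5867,.2286,.088]);
def drum(q):
    t=q+.288;return A+.169*np.array([-np.cos(t)*np.cos(h),-np.cos(t)*np.sin(h),np.sin(t)])
for q in(0,.06,.12): print(q,drum(q),w2px(s,drum(q)))
m=s["color"].max(2)<45; n,l,st,c=cv2.connectedComponentsWithStats(m.astype(np.uint8))
print([(st[i,4],c[i].round(1)) for i in range(1,n) if 280<c[i][0]<320 and 140<c[i][1]<220 and st[i,4]>8])
for nm,p in(("A",[.4682,.3108,.062]),("B",[.4652,.1508,.062]),("tin",[.5553,-.0256,.058])):
    print(nm,w2px(s,p))
crop(s,265,130,130,150,4,"s13.png")
E
```

```text
t 42.55 p [428.3 232.5 252.1] phi -91.11 F [ 0.7428  0.211  -0.4268] op 0.652 step 31.7 0.0
{"dr": [[-0.0007, -0.0, -0.0002], [-0.0007, -0.0, -0.0002], [-0.0007, -0.0, -0.0002], [-0.0007, -0.0, -0.0002], [-0.0007, -0.0, -0.0002], [-0.0007, -0.0, -0.0002], [-0.0007, -0.0, -0.0002]], "xyz": [[-27.9, 14.6, 3.4], [-27.9, 14.6, 3.4], [-27.9, 14.6, 3.4], [-27.9, 14.6, 3.4], [-27.9, 14.6, 3.5], [-27.9, 14.6, 3.5], [-27.9, 14.6, 3.5]], "grip": [-1.0, -1.0, -1.0, -1.0, -1.0, -1.0, -1.0]}
0 [0.4247 0.2316 0.136 ] [292.9557 178.0264]
0.06 [0.4279 0.2316 0.1456] [293.9541 175.5707]
0.12 [0.4316 0.2315 0.1551] [295.1598 173.1491]
[(np.int32(36), array([293.3, 178.1]))]
A [307.9173 178.6116]
B [307.0397 215.3523]
tin [340.1068 262.4432]
```

View pics/s13.png

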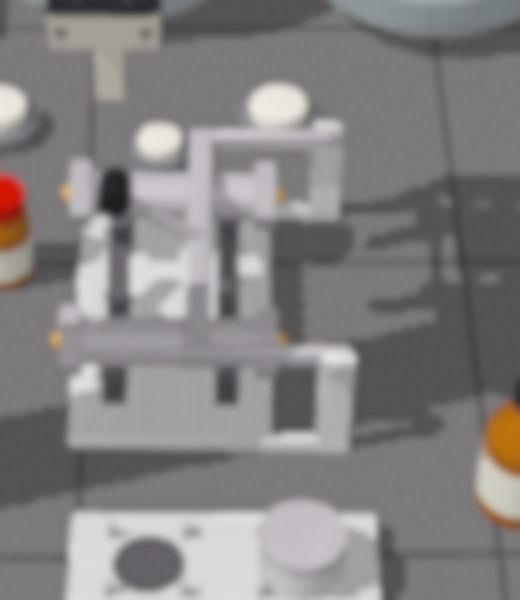

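The drum sits at px (293.3,178.1) against (293.0,178.0) predicted for fully shut. The cylinders and tin are in place. Now the button.

Call:
{"name": "send_rows", "arguments": {"dr": [[0,0,0],[0,0,0],[0,0,0],[0,0,0],[0,0,0],[0,0,0],[0,0,0],[0,0,0]], "xyz": [[-28,5,3.4],[-28,10,3.4],[-28,15,3.4],[-28,15,3.4],[-28,18,3.5],[-28,20,3.5],[-28,20,3.5],[0,0,0]], "grip": [-1,-1,-1,-1,-1,-1,-1,-1]}}

```text
time_s: 43.6
tcp_pos: [0.454, 0.429, 0.1443]
orientation: [[-0.016, -0.001, 1.0], [-1.0, -0.002, -0.016], [0.002, -1.0, -0.001]]
contact_force: [-0.8, 0.4, -0.1]
opening: 0.005
```

```bash
python3 p.py 456.5 427.5 40 -91.1 4 -1
python3 - <<'E'
from h import *
t=cam("top");s=cam("side")
c=s["color"].astype(int);m=(c.min(2)>205).astype(np.uint8);n,l,st,ce=cv2.connectedComponentsWithStats(m)
S=[(st[i,2:5],ce[i].round(1)) for i in range(1,n) if 290<ce[i][0]<320 and 150<ce[i][1]<175 and st[i,4]>8];print(S)
for z in(.012,.0187,.025):print(w2px(s,[.4565,.4278,z]),w2px(t,[.4565,.4278,z]))
c=t["color"].astype(int);m=(c.min(2)>205).astype(np.uint8);n,l,st,ce=cv2.connectedComponentsWithStats(m)
print([(st[i,2:5],ce[i].round(1)) for i in range(1,n) if 155<ce[i][0]<185 and 255<ce[i][1]<285 and st[i,4]>8])
E
```

```text
t 43.6 p [454.  429.  144.3] phi -90.91 F [-0.771   0.3716 -0.0613] op 0.005 step 26.1 0.1
{"dr": [[0.0002, 0.0008, 0.0006], [0.0002, 0.0008, 0.0006], [0.0002, 0.0008, 0.0006], [0.0002, 0.0008, 0.0006]], "xyz": [[0.3, 26.1, 0.6], [0.3, 26.1, 0.6], [0.3, 26.1, 0.6], [0.3, 26.1, 0.6]], "grip": [-1.0, -1.0, -1.0, -1.0]}
[(array([ 9,  6, 46], dtype=int32), array([304. , 164.5]))]
[304.4143 166.1487] [169.778  269.4771]
[304.3905 164.6092] [169.0172 269.1628]
[304.3681 163.1541] [168.2955 268.8645]
[(array([ 9,  4, 21], dtype=int32), array([168. , 274.8]))]
```

Call:
{"name": "send_rows", "arguments": {"dr": [[0,0,0],[0,0,0],[0,0,0],[0,0,0],[0,0,0],[0,0,0]], "xyz": [[0.6,35,1.2],[0.6,35,1.2],[0,30,0],[0,12,0],[0,5,0],[0,0,0]], "grip": [-1,-1,-1,-1,-1,-1]}}

```text
time_s: 44.45
tcp_pos: [0.4596, 0.4269, 0.0313]
orientation: [[-0.019, 0.005, 1.0], [-1.0, 0.001, -0.019], [-0.001, -1.0, 0.005]]
contact_force: [-0.1, 0.3, -0.5]
opening: 0.005
```

Call:
{"name": "send_rows", "arguments": {"dr": [[0,0,0],[0,0,0],[0,0,0],[0,0,0],[0,0,0]], "xyz": [[0,4,0],[0,4,0],[0,2,0],[0,0,0],[0,0,0]], "grip": [-1,-1,-1,-1,-1]}}

```text
time_s: 45.08
tcp_pos: [0.4592, 0.4269, 0.0206]
orientation: [[-0.019, 0.004, 1.0], [-1.0, 0.001, -0.019], [-0.001, -1.0, 0.004]]
contact_force: [0.9, -0.0, 2.0]
opening: 0.005
```

Call:
{"name": "send_rows", "arguments": {"dr": [[0,0,0],[0,0,0],[0,0,0],[0,0,0]], "xyz": [[0,3,0],[0,2,0],[0,0,0],[0,0,0]], "grip": [-1,-1,-1,-1]}}

```text
time_s: 45.58
tcp_pos: [0.4592, 0.4269, 0.0163]
orientation: [[-0.019, 0.004, 1.0], [-1.0, 0.001, -0.019], [-0.001, -1.0, 0.004]]
contact_force: [-1.2, -0.1, 7.6]
opening: 0.005
```

Call:
{"name": "send_rows", "arguments": {"dr": [[0,0,0],[0,0,0],[0,0,0]], "xyz": [[0,2,0],[0,0,0],[0,0,0]], "grip": [-1,-1,-1]}}

```text
time_s: 45.95
tcp_pos: [0.4593, 0.4269, 0.0162]
orientation: [[-0.019, 0.005, 1.0], [-1.0, 0.001, -0.019], [-0.001, -1.0, 0.005]]
contact_force: [-2.9, -3.1, 17.1]
opening: 0.003
```

It bottomed out at 17 N, fully in. Retracting and doing final checks by numbers.

Call:
{"name": "send_rows", "arguments": {"dr": [[0,0,0],[0,0,0],[0,0,0],[0,0,0],[0,0,0],[0,0,0],[0,0,0],[0,0,0]], "xyz": [[0,-10,0],[0,-25,0],[0,-40,0],[0,-50,0],[0,-50,0],[0,0,0],[0,0,0],[0,0,0]], "grip": [-1,-1,-1,-1,-1,-1,-1,-1]}}

```text
time_s: 46.95
tcp_pos: [0.4574, 0.4256, 0.186]
orientation: [[-0.019, 0.0, 1.0], [-1.0, -0.003, -0.019], [0.003, -1.0, 0.0]]
contact_force: [0.3, 0.8, -0.5]
opening: 0.006
```

Run:
```python
from h import *
s=cam("side");print(arm.get_state()["contact_force"])
g=cv2.cvtColor(s["color"],cv2.COLOR_RGB2GRAY);o=cv2.imread("pics/s13.png")
n=cv2.cvtColor(s["color"],cv2.COLOR_RGB2BGR)[130:280,265:395]
old=cv2.resize(o,(130,150),interpolation=cv2.INTER_AREA)
# per-region shift vs picture before press
for nm,(x,y,w,h) in dict(A=(280,165,58,22),B=(277,203,64,22),drum=(284,168,18,20),tin=(324,250,34,34),jar=(267,174,10,30)).items():
    T=cv2.cvtColor(old,cv2.COLOR_BGR2GRAY)[y-130:y-130+h,x-265:x-265+w]
    R=g[y-6:y+h+6,max(x-6,0):x+w+6];r=cv2.matchTemplate(R,T[:R.shape[0],:],cv2.TM_CCOEFF_NORMED);_,m,_,l=cv2.minMaxLoc(r);print(nm,(l[0]-6,l[1]-6),round(m,3))
# stationary bystanders vs first picture
i0=cv2.cvtColor(cv2.imread("pics/side0.png"),cv2.COLOR_BGR2GRAY)
for nm,(x,y,w,h) in dict(jar=(254,172,22,32),vial=(355,352,24,30),reagent=(382,222,28,42)).items():
    r=cv2.matchTemplate(g[y-10:y+h+10,x-10:x+w+10],i0[y:y+h,x:x+w],cv2.TM_CCOEFF_NORMED);_,m,_,l=cv2.minMaxLoc(r);print(nm,(l[0]-10,l[1]-10),round(m,3))
m=(s["color"].astype(int).min(2)>205).astype(np.uint8);k,_,st,ce=cv2.connectedComponentsWithStats(m)
print("btn",[(st[i,4],ce[i].round(1)) for i in range(1,k) if 290<ce[i][0]<320 and 150<ce[i][1]<175 and st[i,4]>8])
```

```text
[ 0.3859  0.4878 -0.044 ]
A (0, 0) 0.996
B (0, 0) 0.804
drum (0, 0) 1.0
tin (0, 0) 1.0
jar (0, 0) 0.999
jar (0, 0) 1.0
vial (0, 0) 0.891
reagent (0, 0) 1.0
btn [(np.int32(47), array([303.9, 164.4]))]
```

```bash
python3 -c "
from cell import arm
print(arm.hand_in())"
```

```text
the job is handed in; nothing more can be done
None
```

The heating station is loaded, the run was started, and I handed the job in at about 47 s. No verdict came back.

**What I did:**
- **Tin:** there was one on the bench, and I stood it in the far nest.
- **Keeper:** I swung it up to about 1.7 rad. The drum grip slipped free once at about 1.2 rad, so I regripped it with more force.
- **Cylinders:** there were two, and I laid them in the left and right grooves, then shut the keeper over them against its stop.
- **Start button:** I pressed the smallest of the three until it bottomed out at about 17 N, then released it and raised the arm clear.

**Last checks:**
- **Loaded parts:** the cylinders, keeper drum and tin showed no shift from before the press. Their image positions had earlier matched the predicted seats (drum at the fully shut position) to within about 1 to 2 px.
- **Button:** it is back up.
- **Bystanders:** jar, vial and reagent bottle showed no shift from the first picture.
- **Weaker matches:** the right-groove cylinder (0.80) and the vial (0.89) matched less well, though with zero shift. I put this down to the arm's shadow moving but did not confirm it with another picture.

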